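# Charge the parts washer from its tipping skip and start it

### The job

Put every loose steel gearbox part lying on the bench (planet gears, spacer sleeves and coupling nuts; four to six of them) into the tipping skip while it is upright, then push the skip over by its handle, past its balance point and right over, so that all the parts drop into the wash tray. Bring the skip back fully upright by its handle, easing it down on its rest rather than letting it fall, and with all the parts in the tray start the washer: turn the spring-return key clockwise to its stop, hold it there for a second and let it spring back. Leave everything else on the bench where it is.

Things in the scene. Friction and masses are not known exactly. Their poses are not given: they have to be found in the camera images.
- gear_a_c (a point): centre (half-way up) of a planet gear: toothed steel disc, 43 mm over the teeth, 22 mm high, 120 to 160 g give or take a third; starts standing on the bench, its own z axis is its axis of revolution and points up. May be absent.
- gear_b_c (a point): centre (half-way up) of a planet gear: toothed steel disc, 43 mm over the teeth, 22 mm high, 120 to 160 g give or take a third; starts standing on the bench, its own z axis is its axis of revolution and points up. May be absent.
- sleeve_a_c (a point): centre (half-way up) of a spacer sleeve: plain round steel sleeve, 34 mm across, 30 mm high (the bore is a dark disc, nothing enters it), 120 to 160 g give or take a third; starts standing on the bench, its own z axis is its axis of revolution and points up. May be absent.
- sleeve_b_c (a point): centre (half-way up) of a spacer sleeve: plain round steel sleeve, 34 mm across, 30 mm high (the bore is a dark disc, nothing enters it), 120 to 160 g give or take a third; starts standing on the bench, its own z axis is its axis of revolution and points up. May be absent.
- nut_a_c (a point): centre (half-way up) of a hexagon coupling nut: six-sided steel nut, 33 mm across the flats, 38 mm across the corners, 26 mm high, 120 to 160 g give or take a third; starts standing on the bench, its own z axis is its axis of revolution and points up. May be absent.
- nut_b_c (a point): centre (half-way up) of a hexagon coupling nut: six-sided steel nut, 33 mm across the flats, 38 mm across the corners, 26 mm high, 120 to 160 g give or take a third; starts standing on the bench, its own z axis is its axis of revolution and points up. May be absent.
- skip_floor (a point): centre of the inside floor of the tipping skip, a sheet-steel hopper 150 mm above the bench. Turns with it; upright: x along the hinge, y to the tray (the way it dumps), z up. Floor 156 (x) by 106 mm (y), 4 mm walls: 66 mm high at both x ends and at -y; at +y a 45 degree chute rises outward from the floor's edge to the same rim; open above.
- skip_handle (a point): grip point of the skip's handle: a round black rod, 16 mm thick, 105 mm long, parallel to the hinge, beyond the skip's -x end (robot's side); its free end is 44 mm away. Point at x = -145 mm along skip_axis; upright 115 mm behind (-y) and 81 mm above the hinge line; swings round it at 141 mm radius. Can be straddled or pinched from above at every angle.
- skip_axis (a point): middle of the skip's hinge line, 150 mm above the bench; fixed. x is the hinge direction, y points horizontally to the tray, z up. Upright, skip_floor is 55 mm behind (-y) and 4 mm above this point.
- skip (a joint): tilt of the skip, rad: 0 upright on its rest, grows as it tips to +y, stop at 1.9. Over-centre: by its own weight it falls back below about 1.2 and falls on above that, lightly damped (the load shifts this a little). Needs about 3 N at the handle empty, up to 8 N loaded; 2 to 5 N to bring back.
- tray_floor (a point): centre of the floor of the wash tray fixed in front of the skip, 8 mm above the bench; x, y, z as for skip_axis. The tray is 224 mm (x) by 214 mm (y) inside, its walls are 70 mm high, with a clear splash guard on top of the far (+y) wall up to 168 mm above the bench.
- key_grip (a point): point on the key's axis, half-way up its bar: an upright black bar 42 mm long, 14 mm thick, 32 mm high on a small grey box (100 x 90 x 50 mm). The bar's top is 92 mm above the bench, this point 78 mm. x is the length of the bar, z is up; turns with the key.
- key (a joint): turn of the key, rad: 0 at rest, grows clockwise seen from above, stop at 1.25; a spring (about 0.12 N m at the stop) turns it back to 0 when let go.
- grease_pot: bystander: small white jar with a black lid, 42 mm across, 45 mm high; origin under its centre. Leave it.
- rubber_foot: bystander: black rubber cone, 44 mm across, 24 mm high; origin under its centre. Leave it.
- wood_chock: bystander: wooden block 50 x 30 x 25 mm; origin under its centre. Leave it.
- wrench: bystander: wrench lying flat between the skip and the robot. Leave it.
- screwdriver: bystander: screwdriver lying between the parts and the robot. Leave it.
- test_meter: bystander: hand-held test meter 70 x 130 x 30 mm, lying to the robot's left; origin under its centre. Leave it.
Mind the look-alikes: they are no part of the job. What is shaped like the part that bears nut_a_c but yellow is not meant.

How it is judged (in metres and radians):
On the way, in this order (a step that is already met when the one before it is completed fails the run):
1. all the steel parts present lie in the skip, which is upright (x of gear_a_c in the frame of skip_floor between -0.08 and 0.08 m and y of gear_a_c in the frame of skip_floor between -0.056 and 0.11 m and z of gear_a_c in the frame of skip_floor between 0.003 and 0.075 m and x of gear_b_c in the frame of skip_floor between -0.08 and 0.08 m and y of gear_b_c in the frame of skip_floor between -0.056 and 0.11 m and z of gear_b_c in the frame of skip_floor between 0.003 and 0.075 m and x of sleeve_a_c in the frame of skip_floor between -0.08 and 0.08 m and y of sleeve_a_c in the frame of skip_floor between -0.056 and 0.11 m and z of sleeve_a_c in the frame of skip_floor between 0.003 and 0.075 m and x of sleeve_b_c in the frame of skip_floor between -0.08 and 0.08 m and y of sleeve_b_c in the frame of skip_floor between -0.056 and 0.11 m and z of sleeve_b_c in the frame of skip_floor between 0.003 and 0.075 m and x of nut_a_c in the frame of skip_floor between -0.08 and 0.08 m and y of nut_a_c in the frame of skip_floor between -0.056 and 0.11 m and z of nut_a_c in the frame of skip_floor between 0.003 and 0.075 m and x of nut_b_c in the frame of skip_floor between -0.08 and 0.08 m and y of nut_b_c in the frame of skip_floor between -0.056 and 0.11 m and z of nut_b_c in the frame of skip_floor between 0.003 and 0.075 m and value of joint skip below 0.05 rad), for 0.3 s.
2. the skip is tipped right over (value of joint skip above 1.75 rad), for 0.1 s.
3. the skip is back upright and all the parts are in the tray (x of gear_a_c in the frame of tray_floor between -0.112 and 0.112 m and y of gear_a_c in the frame of tray_floor between -0.107 and 0.107 m and z of gear_a_c in the frame of tray_floor between 0.003 and 0.075 m and x of gear_b_c in the frame of tray_floor between -0.112 and 0.112 m and y of gear_b_c in the frame of tray_floor between -0.107 and 0.107 m and z of gear_b_c in the frame of tray_floor between 0.003 and 0.075 m and x of sleeve_a_c in the frame of tray_floor between -0.112 and 0.112 m and y of sleeve_a_c in the frame of tray_floor between -0.107 and 0.107 m and z of sleeve_a_c in the frame of tray_floor between 0.003 and 0.075 m and x of sleeve_b_c in the frame of tray_floor between -0.112 and 0.112 m and y of sleeve_b_c in the frame of tray_floor between -0.107 and 0.107 m and z of sleeve_b_c in the frame of tray_floor between 0.003 and 0.075 m and x of nut_a_c in the frame of tray_floor between -0.112 and 0.112 m and y of nut_a_c in the frame of tray_floor between -0.107 and 0.107 m and z of nut_a_c in the frame of tray_floor between 0.003 and 0.075 m and x of nut_b_c in the frame of tray_floor between -0.112 and 0.112 m and y of nut_b_c in the frame of tray_floor between -0.107 and 0.107 m and z of nut_b_c in the frame of tray_floor between 0.003 and 0.075 m and value of joint skip below 0.05 rad), for 0.3 s.
4. the key is turned to its stop and held (value of joint key above 1.12 rad), for 0.4 s.
At the end, for the whole second after the job is handed in: All the parts present lie in the wash tray (centres within its walls and less than 75 mm above its floor), the skip is upright (tilt under 0.05 rad), the key has sprung back (under 0.1 rad), and none of the six bystanders is 40 mm or more from where it was (all of step 3 and value of joint key below 0.1 rad and distance of each of grease_pot, rubber_foot, wood_chock, wrench, screwdriver, test_meter from where it was at the start of the episode below 0.04 m); the robot touches nothing.
It fails at once if the skip is let fall back: it comes down faster than 1.5 rad/s while between 0.4 and 0.08 rad from upright (value of joint skip between 0.08 and 0.4 rad and velocity of joint skip below -1.5 rad/s).
Of gear_a, gear_b, sleeve_a, sleeve_b, nut_a, nut_b only 4 to 6 are there at a start; the rules pass over those that are not, and their reading is None.
At some moment in a run one of gear_a, gear_b, sleeve_a, sleeve_b, nut_a, nut_b may be knocked a few centimetres aside while the robot is not near it.
It also fails if it takes over 210 s, if anything falls off the work surface, if the arm or the gripper's body presses on something with over 40 N, if the wrist force passes 120 N, or if a joint passes its speed limit or range.

### The arm

A 6-joint arm with a two-finger parallel gripper is mounted at the origin on the work surface. World frame = base frame: x ahead of the robot, y to its left, z up, the work surface at z = 0. Lengths are in m, angles in degrees, forces in N, time in s.
With the tool pointing down it reaches from about 0.3 to 0.75 m from the base axis. Payload 8.5 kg.
Tool frame: the origin (TCP) lies midway between the tips of the shut fingers; the grasp point (between the pads) lies behind it (grasp_offset is the z of the grasp point in the tool frame, in m); z points along the fingers, y is the direction in which the jaws open and shut (so a half turn about z gives the same grasp; the last joint's range is limited). The gripper opens to 85 mm and grips with 20 to 120 N. Pads are 22 mm wide; open, the fingers measure 114 mm over their backs; the gripper's body (76 mm by 85 mm) begins 54 mm behind the grasp point. The pads swing forward as they close: fully open they stand 13 mm farther back than shut.
Start: joints at [64.326, 21.807, 74.336, -0, 83.858, -12.336], TCP at [0.127, 0.535, 0.205] pointing down, gripper open.
Joint ranges: [-178.18, 178.18], [-50.72, 133.34], [12.68, 142.11], [-81.47, 261.47], [9.98, 163.14], [-165.26, 165.26]. Speed limits (degrees/s): [136.94, 136.94, 180, 180, 180, 180].

### API

Orientations are given as a 3x3 rotation matrix whose columns are the frame's x, y, z axes.
In Python, from rig import * gives the robot as it stands.
- The arm moves only by the shell command python3 -m pendant 'ROWS' [FORCE]. ROWS is JSON, one flat list of numbers, 7 for each row, row after row: the finger opening in mm, from 0 to 85.4, then the shift along the tool's x, y, z in units of 50 mm (1.0 is 50 mm), then the turn, a rotation vector about the tool's x, y, z in units of 8 degrees (1.0 is 8 degrees). In form: [hand, dx, dy, dz, wx, wy, wz, hand, dx, dy, dz, wx, wy, wz, ...]. A call has 1 to 12 rows; each row shifts and turns the commanded pose from where the row before left it, along the tool's axes as they then stand; what a row does not reach is not made up. A row lasts 1/10 s, in which the tool goes at most 50 mm and 8.59 degrees, less where a joint would pass 70% of its speed; a pose out of reach is approached as far as the arm can. A call is refused whole if a number of a shift passes 1 or a number of a turn 1, either way. A call with a gripper value outside its range is refused whole. The fingers move at their own pace and stop on an object; FORCE is the grip in N (left out, the last holds). Time passes only in rows, so rows that do not move let the fingers close. It gives the time, the measured TCP pose, the force and the opening at its end, in the units of the state.
- observe(): the state, without advancing time (a new reading comes with each control period).
- get_image(name): name is "scene" or "top" or "wrist"; returns a dict with "frame" (384x512x3 uint8, red, green, blue), "depth" (384x512 float32, m along the optical axis (not along the pixel's ray), 0 where there is no reading), "K" (3x3 intrinsics, pixels), "rvec" (rotation vector, rad) and "tvec" (3), from world to camera coordinates, as OpenCV has them. Camera axes: x right, y down, z forward; pixel columns grow to the right and rows downward; lengths in m; the calibration is good to about 2 mm. A picture is of the moment at which its call begins.
- close_job(): hands the job in, once; it reports no verdict.
The state is a dict: "time_s": time; "q": joint angles; "qvel": joint speeds; "joint_efforts": joint torques, N m; "position": TCP position; "tool_rot": TCP orientation; "ft_force": force on the tool from outside, world axes, zero at the start; "wrist_torque": the same for the moment, N m; "grip_width": finger opening in m.
Only numpy, scipy, OpenCV 4.12 (cv2) and the standard library are available. Lean on these libraries where they do the work, as an engineer would, in place of code of your own. Each camera call takes 0.05 s, during which the arm holds its last target.

## Working session

There is one attempt and no reset: what is moved stays moved. The work goes in short steps, Python scripts to look and compute and a shell command to move; the robot and the scene stay as the last step left them, time stands still between calls to the robot, and variables do not carry over. Pictures are saved under pics/ and viewed, and the job is handed in when it is done.

```bash
ls; mkdir -p pics; python3 - <<'E'
from rig import *
import cv2
s=observe(); print(s)
for n in ("scene","top","wrist"):
    im=get_image(n); cv2.imwrite(f"pics/{n}0.png",im["frame"][:,:,::-1]); print(n,im["K"].tolist(),im["rvec"],im["tvec"])
E
```

```text
pics
{'time_s': 0.0, 'q': array([ 6.43263151e+01,  2.18401646e+01,  7.43859823e+01,  1.41470183e-03,
        8.38581204e+01, -1.23373842e+01]), 'qvel': array([-0.04107688,  0.03867873,  0.0491493 ,  0.03515269,  0.07562252,
        0.03745873]), 'joint_efforts': array([ 8.18803455e-04, -4.48456657e+01, -2.31278372e+01, -1.50560277e-04,
        4.72410917e-03,  2.83410543e-05]), 'position': array([0.12672657, 0.53485324, 0.20451232]), 'tool_rot': array([[-9.73032200e-01,  2.30668382e-01, -6.59317087e-04],
       [ 2.30669076e-01,  9.73031371e-01, -1.31490729e-03],
       [ 3.38228673e-04, -1.43153119e-03, -9.99998918e-01]]), 'ft_force': array([-0.03420908, -0.48085082, -1.01100253]), 'wrist_torque': array([-0.02329498,  0.01481392,  0.00307513]), 'grip_width': 0.08518445459432684}
scene [[459.74513818360725, 0.0, 255.7388975456076], [0.0, 459.74513818360725, 183.4097578655634], [0.0, 0.0, 1.0]] [ 2.19428363  0.60713845 -0.2798843 ] [-0.40444384 -0.06560641  1.504478  ]
top [[457.91965605839226, 0.0, 252.64137400257107], [0.0, 457.91965605839226, 193.43512198456622], [0.0, 0.0, 1.0]] [ 2.16242917 -2.16942968  0.11765369] [-0.04097796  0.50628218  1.59511016]
wrist [[275.4599163322606, 0.0, 254.4181515879889], [0.0, 275.4599163322606, 189.33669642678376], [0.0, 0.0, 1.0]] [-2.27732004 -1.80230641 -0.26086451] [-0.54985532 -0.03818351  0.37840235]
```

View pics/scene0.png

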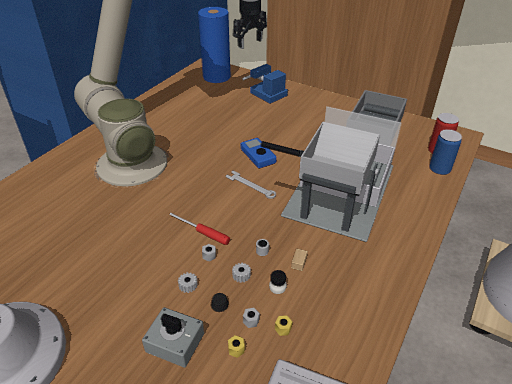

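View pics/top0.png

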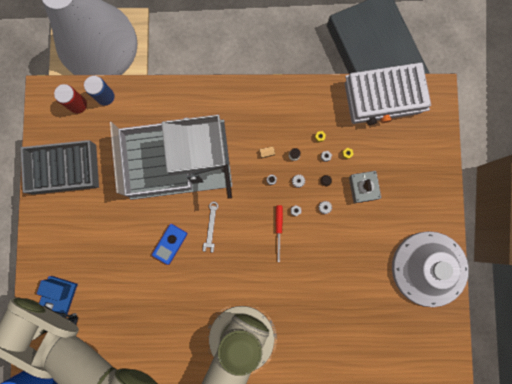

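View pics/wrist0.png

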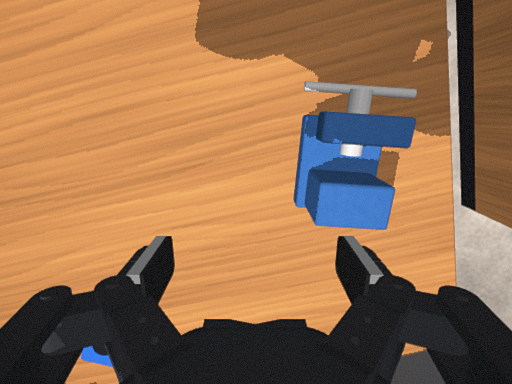

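```bash
cat > h.py <<'E'
from rig import *
import numpy as np, cv2
def cam(n):
    im=get_image(n); R,_=cv2.Rodrigues(np.array(im["rvec"],float)); im["R"]=R; im["t"]=np.array(im["tvec"],float).ravel(); return im
def ray(im,u,v,z):
    d=im["R"].T@np.linalg.inv(im["K"])@np.array([u,v,1.]); c=-im["R"].T@im["t"]
    return c+d*(z-c[2])/d[2]
def cloud(im):
    h,w=im["depth"].shape; vv,uu=np.mgrid[0:h,0:w]; z=im["depth"]
    K=im["K"]; P=np.stack([(uu-K[0][2])/K[0][0]*z,(vv-K[1][2])/K[1][1]*z,z],-1)
    return (P-im["t"])@im["R"]
def proj(im,p):
    q=im["K"]@(im["R"]@np.array(p,float)+im["t"]); return q[:2]/q[2]
def save(im,name,crop=None,s=1):
    f=im["frame"][:,:,::-1]
    if crop: f=f[crop[1]:crop[3],crop[0]:crop[2]]
    cv2.imwrite("pics/"+name,cv2.resize(f,None,fx=s,fy=s,interpolation=cv2.INTER_CUBIC))
E
python3 - <<'E'
from h import *
im=cam("top"); save(im,"topz.png",(240,110,400,230),5); save(im,"tops.png",(100,100,250,220),5)
im2=cam("scene"); save(im2,"scz.png",(130,220,330,370),4)
P=cloud(im); m=im["depth"]>0
hsv=cv2.cvtColor(im["frame"],cv2.COLOR_RGB2HSV)
# raised blobs on bench
b=((P[...,2]>0.012)&(P[...,2]<0.2)&m).astype(np.uint8)
n,l,st,c=cv2.connectedComponentsWithStats(b)
for i in range(1,n):
    if st[i,4]>25:
        q=P[l==i]; ztop=np.percentile(q[:,2],90); print(c[i].round(1),st[i,4],np.round(np.median(q,0),4),ztop.round(3),np.median(hsv[l==i],0), ray(im,*c[i],ztop).round(4))
E
```

```text
[386.6  93.3] 4078 [ 0.8455 -0.5065  0.1022] 0.115 [150.   8. 162.] [ 0.8409 -0.5035  0.1155]
[98.4 90. ] 583 [0.8579 0.4878 0.1226] 0.134 [118.  48. 117.] [0.8494 0.4795 0.1336]
[69.9 98.4] 607 [0.8292 0.5855 0.1211] 0.133 [  6. 152. 126.] [0.8204 0.5755 0.1329]
[196.6 143.6] 2205 [0.6568 0.1415 0.1578] 0.189 [ 10.   3. 172.] [0.6509 0.1378 0.1887]
[224.2 142.2] 192 [0.6594 0.0502 0.1731] 0.179 [60.  9. 89.] [0.6574 0.0493 0.1786]
[142.  163.8] 1926 [0.5751 0.3958 0.0775] 0.166 [ 30.  11. 120.] [0.5894 0.318  0.1656]
[319.8 136.1] 80 [ 0.7124 -0.2852  0.0274] 0.032 [ 25.  190.  205.5] [ 0.7116 -0.284   0.0321]
[ 58.6 166.6] 3174 [0.6028 0.6426 0.0382] 0.069 [90.  9. 75.] [0.5978 0.6313 0.0687]
[266.8 151.7] 122 [ 0.6562 -0.0945  0.0267] 0.032 [ 16. 120. 210.] [ 0.6552 -0.0936  0.0318]
[294.3 153.8] 117 [ 0.6443 -0.1899  0.0453] 0.051 [11. 68. 57.] [ 0.6436 -0.1899  0.0507]
[347.3 152.9] 84 [ 0.6502 -0.3808  0.0271] 0.033 [ 25.  186.5 205. ] [ 0.6498 -0.3807  0.0325]
[326.  155.5] 82 [ 0.6418 -0.3056  0.0272] 0.032 [  9.    7.  174.5] [ 0.6408 -0.3046  0.0316]
[160.2 165.6] 30 [0.607
[... 460 characters left out ...]
8  0.0242] 0.029 [ 11.    5.  177.5] [ 0.4567 -0.2977  0.0288]
[278.6 224.5] 252 [ 0.4051 -0.1345  0.0228] 0.029 [  2.  204.  181.5] [ 0.3958 -0.1336  0.0289]
[295.4 210.3] 80 [ 0.4466 -0.1921  0.027 ] 0.032 [  9.   9. 172.] [ 0.4454 -0.193   0.032 ]
[169.1 244. ] 757 [0.329  0.2496 0.0313] 0.037 [110. 182. 180.] [0.3292 0.2487 0.0367]
[429.8 268.8] 4481 [ 0.2441 -0.6344  0.0531] 0.125 [156.   8. 172.] [ 0.2457 -0.6213  0.1246]
[ 56.2 293.6] 1044 [0.1676 0.6207 0.0584] 0.102 [107. 174. 139.] [0.1677 0.6068 0.1021]
[236.5 342.7] 2040 [0.0372 0.0161 0.1638] 0.193 [ 20.  46. 125.] [0.0274 0.0086 0.1933]
[ 39.9 378.7] 152 [-0.087   0.6098  0.1737] 0.196 [110. 201. 102.] [-0.0765  0.6062  0.1955]
```

View pics/topz.png

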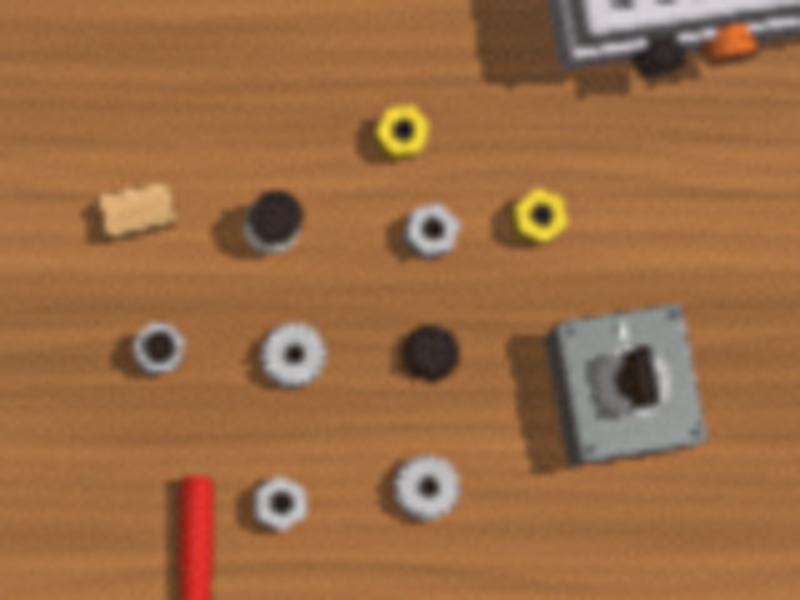

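View pics/tops.png

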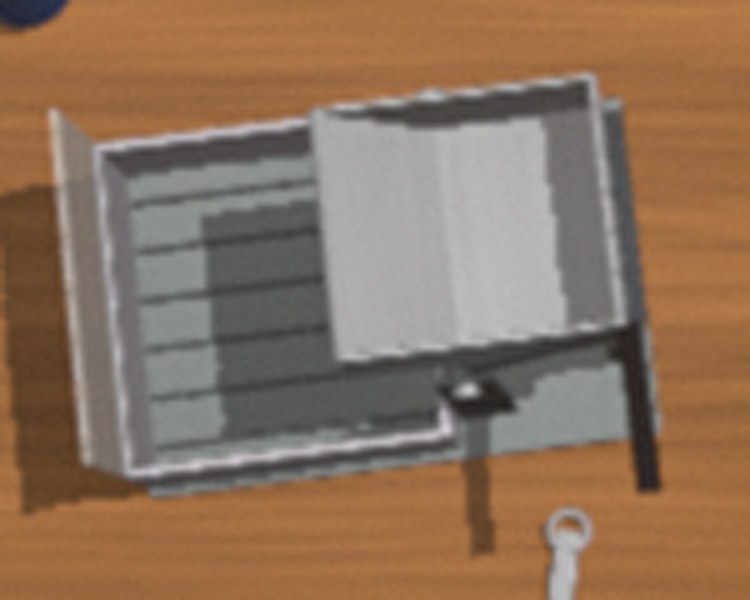

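View pics/scz.png

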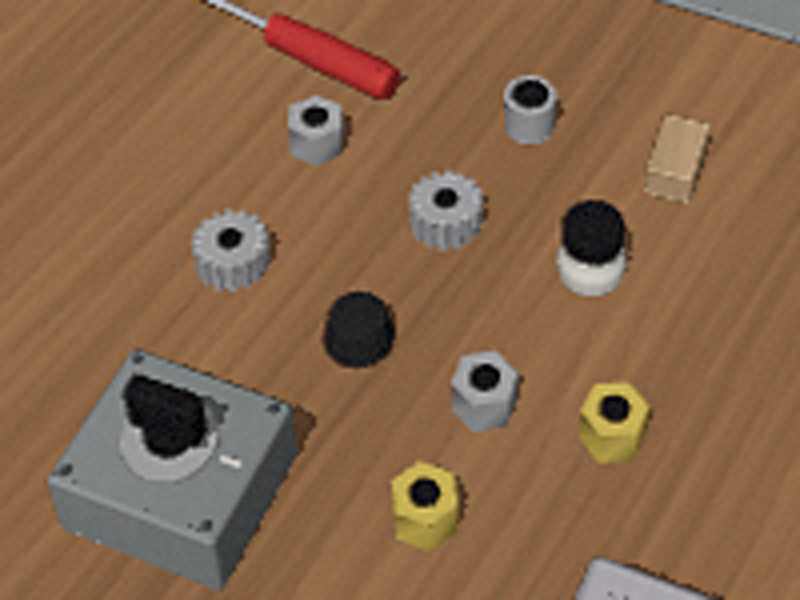

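```bash
python3 - <<'E'
from h import *
im=cam("top"); 
c=[(163,122.4),(218,115.4),(224.4,165.4),(168,172)]
p=[ray(im,u,v,.22) for u,v in c]
for q in p: print(q.round(4))
print([np.linalg.norm(p[i]-p[(i+1)%4]).round(4) for i in range(4)])
for a,b in ((3,0),(2,1)): d=p[b]-p[a]; print(np.degrees(np.arctan2(d[1],d[0])))
# rod
f=im["frame"].max(2); 
for v in range(160,202,3):
    r=f[v,215:240]; k=np.where(r<60)[0]
    if len(k): u=k.mean()+215; print(v,u,len(k),ray(im,u,v,.235).round(4), im["depth"][v,int(u)])
P=cloud(im); print(P[180,228],P[190,229])
sc=cam("scene"); save(sc,"scs.png",(230,90,420,240),4)
save(im,"key.png",(345,165,390,210),12)
E
```

```text
[0.7129 0.2412 0.22  ]
[0.7351 0.0668 0.22  ]
[0.5741 0.0459 0.22  ]
[0.5537 0.2227 0.22  ]
[np.float64(0.1758), np.float64(0.1624), np.float64(0.178), np.float64(0.1603)]
6.638057203532613
7.393782167306413
166 224.5 6 [0.5696 0.0447 0.235 ] 1.4192857
169 224.5 6 [0.5602 0.0446 0.235 ] 1.4237531
172 225.5 4 [0.5508 0.0415 0.235 ] 1.4115169
175 226.5 4 [0.5414 0.0384 0.235 ] 1.4171636
178 227.0 3 [0.532  0.0368 0.235 ] 1.4167323
181 227.5 4 [0.5226 0.0352 0.235 ] 1.4111086
184 227.5 4 [0.5132 0.0352 0.235 ] 0.0
187 228.0 3 [0.5039 0.0336 0.235 ] 1.4092205
190 228.5 4 [0.4945 0.032  0.235 ] 1.4110708
193 229.0 3 [0.4852 0.0305 0.235 ] 1.4075649
196 229.0 3 [0.4759 0.0305 0.235 ] 1.4046055
[0.52505999 0.03342645 0.23962659] [0.49433919 0.03042865 0.23648444]
```

View pics/scs.png

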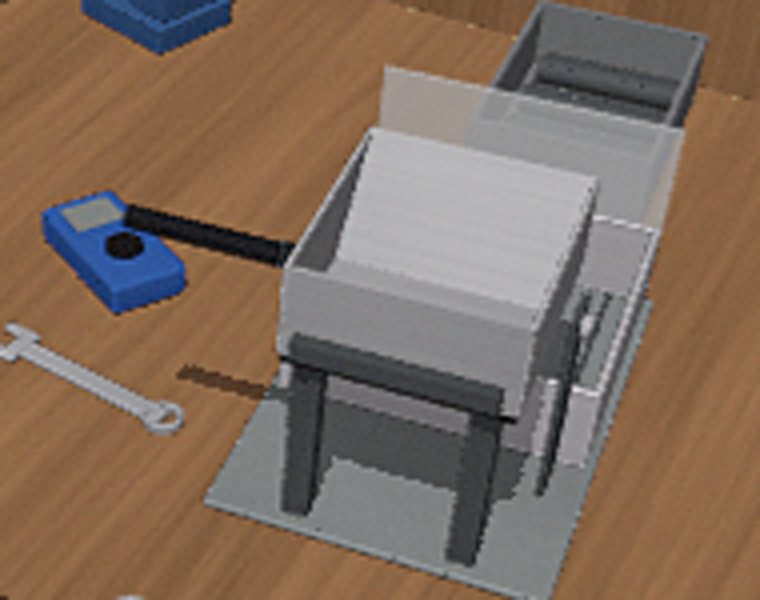

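View pics/key.png

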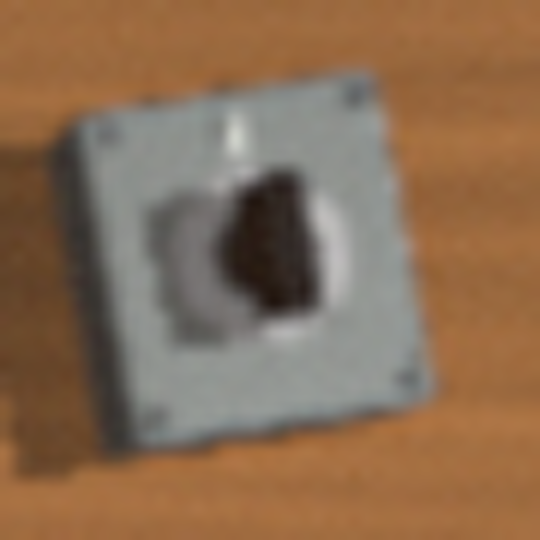

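```bash
python3 - <<'E'
import rig
print({k:(v if not callable(v) else 'fn') for k,v in vars(rig).items() if not k.startswith('__')})
E
cat >> h.py <<'E'
TH=7.5
SK=np.array([0.640,0.1675,0.150])
def skp(x,y,z):
    a=np.radians(TH); return SK+np.array([x*np.cos(a)-y*np.sin(a),x*np.sin(a)+y*np.cos(a),z])
def go(pos,yaw=None):
    "pos = TCP target; prints turn first then shift in target tool axes (units)"
    s=observe(); R=s["tool_rot"]; cy=np.degrees(np.arctan2(R[1,1],R[0,1]))
    if yaw is None: yaw=cy
    d=np.array(pos)-s["position"]; a=np.radians(yaw); y=np.array([np.cos(a),np.sin(a),0]); x=np.array([-y[1],y[0],0])
    print("t",round(s["time_s"],2),"pos",s["position"].round(4),"yaw",round(cy,2),"tilt",R[:2,2].round(4),"grip",round(s["grip_width"],4),"q6",round(s["q"][5],1),"F",s["ft_force"].round(1))
    print("turn wz total units",round(-((yaw-cy+180)%360-180)/8,3)," shift units dx,dy,dz:",(np.array([x@d,y@d,-d[2]])/0.05).round(3))
E
python3 -c "
from h import *
go([0.555,-0.108,0.12],97.5)"
```

```text
{'get_image': 'fn', 'close_job': 'fn', 'observe': 'fn', 'MotionError': 'fn', 'grasp_offset': -0.0187}
t 0.35 pos [0.1269 0.5351 0.205 ] yaw 76.66 tilt [-0.0001 -0.0003] grip 0.0856 q6 -12.3 F [ 0.4  0.3 -0.8]
turn wz total units -2.605  shift units dx,dy,dz: [ -6.811 -13.87    1.7  ]
```

```bash
python3 -m pendant '[85,0,0,-1,0,0,-1, 85,0,0,-1,0,0,-1, 85,-0.2,-0.4,-0.1,0,0,-0.6, 85,-0.41,-0.84,0,0,0,0, 85,-0.41,-0.84,0,0,0,0, 85,-0.41,-0.84,0,0,0,0, 85,-0.41,-0.84,0,0,0,0, 85,-0.41,-0.84,0,0,0,0, 85,-0.41,-0.84,0,0,0,0, 85,-0.41,-0.84,0,0,0,0, 85,-0.41,-0.84,0,0,0,0, 85,-0.41,-0.84,0,0,0,0]' 40
python3 -c "
from h import *
go([0.555,-0.108,0.14],97.5)"
```

```text
time_s: 1.55
position: [0.3704, 0.163, 0.3103]
tool_rot: [[-0.992, -0.13, 0.001], [-0.13, 0.992, 0.0], [-0.001, 0.0, -1.0]]
ft_force: [1.5, 0.8, -1.0]
grip_width: 0.085
t 1.55 pos [0.3704 0.163  0.3103] yaw 97.46 tilt [0.0006 0.0002] grip 0.085 q6 -90.6 F [ 1.5  0.8 -1. ]
turn wz total units -0.005  shift units dx,dy,dz: [-2.953 -5.856  3.407]
```

```bash
python3 -m pendant '[60,-0.42,-0.84,0,0,0,0, 60,-0.42,-0.84,0,0,0,0, 60,-0.42,-0.84,0,0,0,0, 60,-0.42,-0.84,0,0,0,0, 60,-0.42,-0.84,0.2,0,0,0, 60,-0.42,-0.84,0.3,0,0,0, 60,-0.41,-0.82,0.4,0,0,0, 60,0,0,0.5,0,0,0, 60,0,0,0,0,0,0, 60,0,0,0,0,0,0]' 40
cat >> h.py <<'E'
def parts(im):
    "bright grey blobs on bench seen in im; prints centre on plane z of part tops"
    P=cloud(im); hsv=cv2.cvtColor(im["frame"],cv2.COLOR_RGB2HSV); m=im["depth"]>0
    b=((P[...,2]>0.012)&(P[...,2]<0.045)&m&(P[...,0]>.35)&(P[...,0]<.8)&(P[...,1]<0.0)&(P[...,1]>-.37)).astype(np.uint8)
    n,l,st,c=cv2.connectedComponentsWithStats(b)
    for i in range(1,n):
        if st[i,4]>40:
            q=P[l==i]; zt=np.percentile(q[:,2],85); top=q[q[:,2]>zt-.006]
            (cx,cy),r=cv2.minEnclosingCircle(np.float32(top[:,:2]))
            print(c[i].round(0),st[i,4],"med",np.median(top,0).round(4),"circ",round(cx,4),round(cy,4),round(r,4),"hsv",np.median(hsv[l==i],0))
E
python3 -c "
from h import *
go([0.555,-0.108,0.02],97.5)
w=cam('wrist'); save(w,'w1.png',None,1.5); parts(w); print('top'); parts(cam('top'))"
```

```text
time_s: 2.55
position: [0.553, -0.1063, 0.2409]
tool_rot: [[-0.991, -0.13, 0.0], [-0.13, 0.991, 0.0], [-0.0, 0.0, -1.0]]
ft_force: [0.1, 0.0, 0.7]
grip_width: 0.0595
t 2.55 pos [ 0.553  -0.1063  0.2409] yaw 97.48 tilt [0.0001 0.0001] grip 0.0595 q6 -120.4 F [0.1 0.  0.7]
turn wz total units -0.002  shift units dx,dy,dz: [-0.035 -0.039  4.418]
[248.  50.] 1653 med [ 0.4158 -0.1337  0.024 ] circ 0.4172 -0.1337 0.0499 hsv [  1. 201. 249.]
[119.  69.] 1058 med [ 0.4577 -0.2977  0.022 ] circ 0.4586 -0.2989 0.0231 hsv [ 30.   2. 245.]
[198.  71.] 667 med [ 0.4467 -0.1938  0.0261] circ 0.4466 -0.1942 0.0189 hsv [ 30.   2. 247.]
[115. 143.] 628 med [ 0.5552 -0.3032  0.0238] circ 0.556 -0.3043 0.0181 hsv [83. 18. 54.]
[186. 150.] 782 med [ 0.5527 -0.2044  0.0222] circ 0.5532 -0.2048 0.0227 hsv [ 24.   1. 246.]
[252. 163.] 478 med [ 0.5569 -0.1086  0.0304] circ 0.5574 -0.1085 0.0171 hsv [100.    6.  121.5]
[115. 201.] 537 med [ 0.6417 -0.3039  0.0262] circ 0.6425 -0.3046 0.0188 hsv [ 30.   3. 236.]
[ 72. 201.] 117 med [ 0.6516 -0.3674  0.0252] circ 0.6514 -0.3693 0.0118 hsv [ 24. 190. 126.]
[1
[... 325 characters left out ...]
circ 0.7139 -0.2837 0.0184 hsv [ 25.  189.  205.5]
[326. 156.] 85 med [ 0.6435 -0.3054  0.0294] circ 0.6435 -0.3067 0.0172 hsv [ 10.   7. 170.]
[271. 179.] 77 med [ 0.5568 -0.1112  0.0344] circ 0.5568 -0.1087 0.0168 hsv [ 11.  14. 122.]
[299. 181.] 108 med [ 0.5506 -0.2075  0.0252] circ 0.5522 -0.206 0.0216 hsv [ 12.   4. 181.]
[326. 180.] 90 med [ 0.5553 -0.3038  0.0259] circ 0.5554 -0.3056 0.0176 hsv [12. 67. 53.]
[325. 207.] 125 med [ 0.4571 -0.2982  0.0246] circ 0.4576 -0.2988 0.0226 hsv [ 10.   4. 178.]
[295. 210.] 79 med [ 0.4465 -0.1955  0.0286] circ 0.4465 -0.1938 0.0166 hsv [ 10.   7. 172.]
[279. 223.] 163 med [ 0.4045 -0.1349  0.0269] circ 0.4014 -0.1387 0.0499 hsv [  2. 197. 189.]
```

View pics/w1.png

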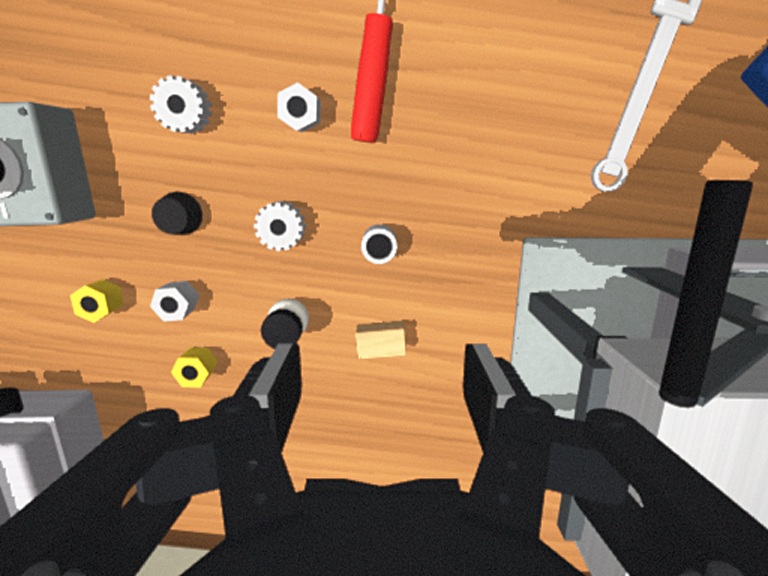

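```bash
python3 -c "
from h import *
go([0.557,-0.1087,0.004],97.5)"
```

```text
t 2.65 pos [ 0.5534 -0.1061  0.242 ] yaw 97.52 tilt [ 0.0027 -0.0011] grip 0.0602 q6 -120.4 F [ 0.9  0.3 -0.6]
turn wz total units 0.003  shift units dx,dy,dz: [-0.065 -0.061  4.761]
```

```bash
python3 -m pendant '[60,-0.06,-0.06,0.9,0,0,0, 60,0,0,0.9,0,0,0, 60,0,0,0.9,0,0,0, 60,0,0,0.9,0,0,0, 60,0,0,0.7,0,0,0, 60,0,0,0.45,0,0,0, 60,0,0,0,0,0,0, 26,0,0,0,0,0,0, 26,0,0,0,0,0,0, 26,0,0,0,0,0,0, 26,0,0,0,0,0,0]' 50
python3 -m pendant '[26,0,0,-0.5,0,0,0, 26,0,0,-1,0,0,0, 26,0,0,-1,0,0,0]' 
python3 -c "
from h import *
go([0.555,-0.108,0.02],97.5)
w=cam('wrist'); save(w,'w2.png')
"
```

```text
time_s: 3.75
position: [0.557, -0.1094, 0.0037]
tool_rot: [[-0.992, -0.13, 0.002], [-0.13, 0.992, -0.001], [-0.002, -0.001, -1.0]]
ft_force: [0.8, 0.4, 0.6]
grip_width: 0.0255
time_s: 4.05
position: [0.556, -0.1091, 0.1293]
tool_rot: [[-0.992, -0.13, -0.001], [-0.13, 0.992, 0.0], [0.001, 0.001, -1.0]]
ft_force: [0.9, -1.1, 1.1]
grip_width: 0.0259
t 4.05 pos [ 0.556  -0.1091  0.1293] yaw 97.46 tilt [-0.0011  0.0005] grip 0.0259 q6 -120.5 F [ 0.9 -1.1  1.1]
turn wz total units -0.005  shift units dx,dy,dz: [0.017 0.024 2.185]
```

View pics/w2.png

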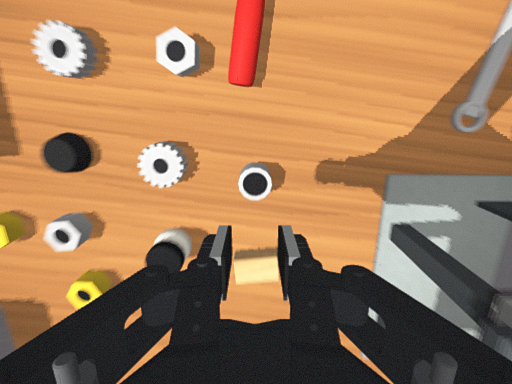

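```bash
python3 -c "
from h import *
w=cam('wrist'); parts(w); s=observe(); print(s['position'],proj(w,s['position']), proj(w,s['position']+s['tool_rot'][:,2]*-0.0187), s['grip_width'])
t=cam('top'); parts(t); save(t,'t2.png',(240,110,400,230),5)
"
```

```text
[249.  40.] 2167 med [ 0.4311 -0.1339  0.0243] circ 0.4314 -0.1329 0.036 hsv [  1. 200. 250.]
[72. 46.] 2160 med [ 0.4575 -0.2976  0.0219] circ 0.4579 -0.2988 0.0232 hsv [ 30.    2.  243.5]
[183.  48.] 1352 med [ 0.4467 -0.1936  0.0261] circ 0.4468 -0.1941 0.0189 hsv [ 30.   1. 248.]
[ 73. 147.] 1169 med [ 0.5547 -0.303   0.0239] circ 0.5555 -0.3045 0.0184 hsv [75. 18. 55.]
[168. 157.] 1442 med [ 0.5523 -0.2043  0.0222] circ 0.553 -0.205 0.0228 hsv [ 15.   1. 248.]
[257. 175.] 873 med [ 0.5564 -0.1088  0.0304] circ 0.5573 -0.1086 0.017 hsv [100.   6. 119.]
[ 76. 224.] 975 med [ 0.6411 -0.3037  0.0262] circ 0.6425 -0.3052 0.0193 hsv [ 30.   3. 201.]
[ 21. 223.] 248 med [ 0.6504 -0.3673  0.0249] circ 0.6506 -0.3676 0.0112 hsv [ 24. 191. 128.]
[178. 235.] 634 med [ 0.6349 -0.1852  0.0434] circ 0.6464 -0.1908 0.0189 hsv [ 25.   23.  154.5]
[257. 257.] 1125 med [ 0.6561 -0.0951  0.0253] circ 0.6574 -0.0944 0.0278 hsv [ 23.  87. 254.]
[ 96. 279.] 828 med [ 0.7123 -0.2843  0.0263] circ 0.7144 -0.2851 0.0189 hsv [ 30.  169.  225.5]
[ 0.55939269 -0.1103614   0.13476206] [254.71236718 217.83445519] [254.74963335 229.64041045] 0.025637889487697567
[320. 136.] 82 med [ 0.7126 -0.2818  0.0295] circ 0.713 -0.2839 0.0172 hsv [ 25.  189.  206.5]
[326. 156.] 86 med [ 0.6426 -0.3049  0.0297] circ 0.6416 -0.3067 0.0178 hsv [ 10.5   8.  171. ]
[299. 181.] 102 med [ 0.5504 -0.2074  0.0244] circ 0.5511 -0.2059 0.0221 hsv [ 11.    4.  173.5]
[326. 180.] 94 med [ 0.5567 -0.3042  0.0253] circ 0.5541 -0.3043 0.0182 hsv [11.  68.5 53. ]
[271. 180.] 48 med [ 0.5533 -0.1044  0.0321] circ 0.5578 -0.109 0.0166 hsv [ 10.5  18.5 120.5]
[325. 207.] 125 med [ 0.4574 -0.2984  0.0246] circ 0.4575 -0.2986 0.0224 hsv [ 11.   5. 179.]
[295. 210.] 80 med [ 0.4467 -0.1951  0.029 ] circ 0.4461 -0.1932 0.0172 hsv [ 10.5   7.  173. ]
[279. 222.] 159 med [ 0.4117 -0.135   0.0266] circ 0.4068 -0.1388 0.0483 hsv [  2. 199. 196.]
```

View pics/t2.png

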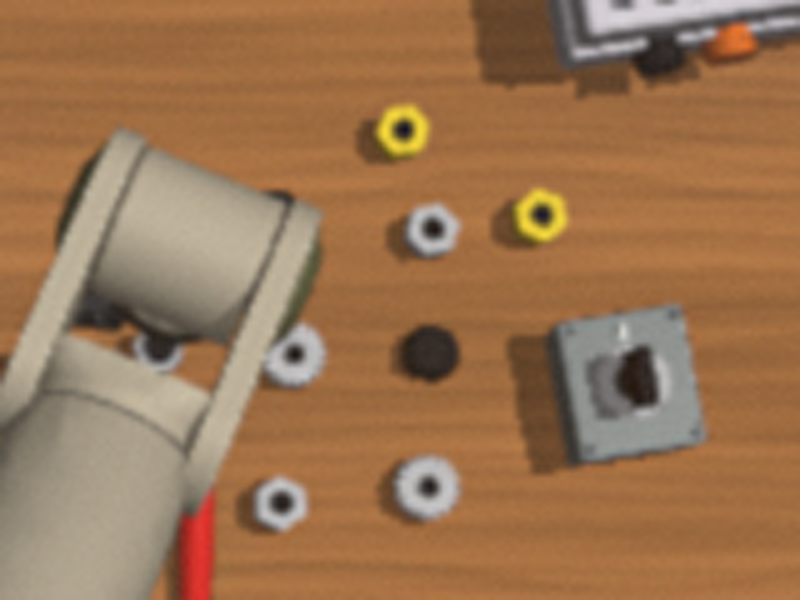

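```bash
python3 -m pendant '[60,0,0,0,0,0,0, 60,0,0,0,0,0,0, 60,0,0,0,0,0,0, 60,0,0,0.9,0,0,0, 60,0,0,0.9,0,0,0, 60,0,0,0.6,0,0,0, 60,0,0,0,0,0,0, 60,0,0,0,0,0,0]' 50
python3 -c "
from h import *
go([0.557,-0.1087,0.004],97.5)
w=cam('wrist'); save(w,'w3.png'); w=cam('scene'); save(w,'s3.png',(150,180,340,320),4)
go([0.557,-0.1087,0.004],97.5)
"
```

```text
time_s: 5.0
position: [0.5567, -0.1094, 0.0079]
tool_rot: [[-0.992, -0.13, -0.001], [-0.13, 0.992, 0.0], [0.0, 0.0, -1.0]]
ft_force: [1.1, -0.2, 0.5]
grip_width: 0.0604
t 5.0 pos [ 0.5567 -0.1094  0.0079] yaw 97.46 tilt [-0.0005  0.0002] grip 0.0604 q6 -120.5 F [ 1.1 -0.2  0.5]
turn wz total units -0.005  shift units dx,dy,dz: [-0.008  0.013  0.078]
t 5.1 pos [ 0.5575 -0.1097  0.0093] yaw 97.47 tilt [ 0.0027 -0.0012] grip 0.0603 q6 -120.5 F [-1.1 -1.   0.3]
turn wz total units -0.004  shift units dx,dy,dz: [0.007 0.02  0.106]
```

View pics/w3.png

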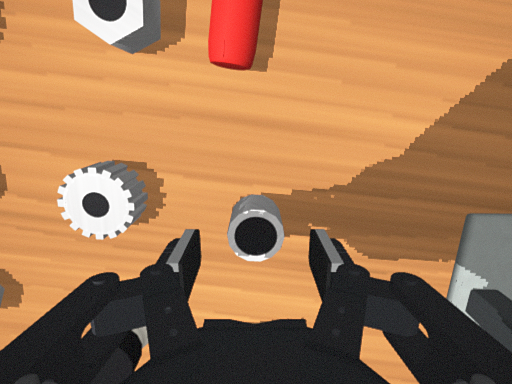

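View pics/s3.png

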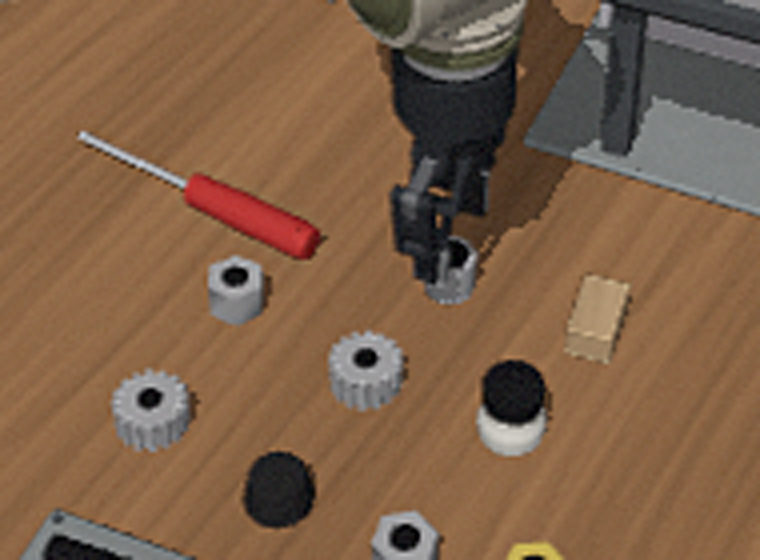

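```bash
python3 -m pendant '[60,0,0,0.06,0,0,0, 45,0,0,0,0,0,0, 30,0,0,0,0,0,0, 30,0,0,0,0,0,0, 30,0,0,0,0,0,0]' 60
python3 -c "
from h import *
w=cam('wrist'); save(w,'w4.png')
"
```

```text
time_s: 5.6
position: [0.5565, -0.1093, 0.0048]
tool_rot: [[-0.992, -0.13, 0.0], [-0.13, 0.992, -0.0], [-0.0, -0.0, -1.0]]
ft_force: [-0.5, 0.2, 0.1]
grip_width: 0.03
```

View pics/w4.png

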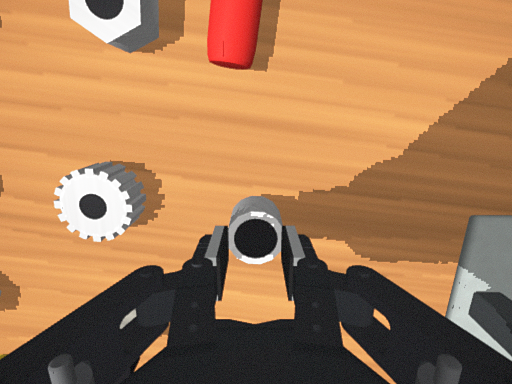

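```bash
python3 -c "
from h import *
w=cam('wrist'); s=observe(); R=s['tool_rot']; c=-w['R'].T@w['t']; print('cam in tool',R.T@(c-s['position'])); print('axes in tool',(R.T@w['R'].T).round(3))
P=cloud(w); Q=(P-s['position'])@R; m=w['depth']>0
for u,v in ((213,240),(218,235),(212,260),(219,262),(219,280),(290,240),(291,270),(255,237),(240,215),(206,240),(195,290)): print(u,v,(Q[v,u]*1000).round(1),w['frame'][v,u])
"
```

```text
cam in tool [ 0.07137496 -0.0002414  -0.16893915]
axes in tool [[ 0.001 -0.959 -0.285]
 [ 1.     0.001  0.001]
 [-0.    -0.285  0.959]]
213 240 [ 10.1 -20.1 -48.4] [117 120 120]
218 235 [ 10.2 -18.4 -43.2] [116 119 119]
212 260 [  8.6 -18.4 -64.1] [161 163 162]
219 262 [  7.2 -15.5 -63.4] [51 45 49]
219 280 [ -0.7 -15.6 -65. ] [42 44 44]
290 240 [ 10.4  17.  -49. ] [130 129 129]
291 270 [  3.9  15.7 -64.4] [51 45 46]
255 237 [  0.3   0.2 -25.4] [33 30 31]
240 215 [ 13.6  -8.2 -24.9] [146 144 143]
206 240 [  6.2 -25.  -40.9] [38 41 42]
195 290 [ 16.1 -18.9 -94.5] [27 34 40]
```

```bash
python3 -c "
from h import *
w=cam('wrist'); s=observe(); R=s['tool_rot']
P=cloud(w); Q=(P-s['position'])@R*1000
for v in (226,230,234,238): print(v,[ (u,Q[v,u].round(0).astype(int).tolist()) for u in range(216,232,2)])
m=(np.abs(Q[...,1])>13)&(np.abs(Q[...,1])<22)&(np.abs(Q[...,0])<13)&(Q[...,2]<-5)&(Q[...,2]>-90)
print(np.percentile(Q[m][:,2],[80,90,95,98,100]))
print(s['grip_width'],s['position'])
"
```

```text
226 [(216, [10, -21, -32]), (218, [10, -20, -33]), (220, [10, -19, -32]), (222, [10, -18, -31]), (224, [10, -17, -32]), (226, [10, -15, -32]), (228, [-6, -18, 4]), (230, [7, -14, -25])]
230 [(216, [10, -20, -38]), (218, [9, -19, -36]), (220, [10, -18, -37]), (222, [10, -17, -37]), (224, [10, -16, -37]), (226, [9, -15, -36]), (228, [4, -15, -25]), (230, [5, -14, -26])]
234 [(216, [10, -20, -41]), (218, [10, -18, -42]), (220, [10, -18, -41]), (222, [10, -17, -42]), (224, [10, -16, -42]), (226, [8, -15, -37]), (228, [3, -15, -26]), (230, [2, -14, -25])]
238 [(216, [10, -19, -47]), (218, [10, -18, -47]), (220, [10, -17, -46]), (222, [10, -16, -46]), (224, [9, -15, -44]), (226, [5, -15, -37]), (228, [0, -15, -26]), (230, [-1, -14, -25])]
[-40.67694403 -31.12346235 -25.37199766 -23.08657345  -5.15057454]
0.030063549493800912 [ 0.55651091 -0.10928707  0.00466599]
```

```bash
python3 -m pendant '[50,0,0,0,0,0,0, 50,0,0,0,0,0,0, 50,0,0,0,0,0,0, 50,0,0,0.1,0,0,0, 50,0,0,0.1,0,0,0, 50,0,0,0,0,0,0]' 60
python3 -c "
from h import *
w=cam('wrist'); s=observe(); R=s['tool_rot']; save(w,'w5.png'); print(s['ft_force'])
P=cloud(w); Q=(P-s['position'])@R*1000
m=(np.abs(Q[...,1])>22)&(np.abs(Q[...,1])<32)&(np.abs(Q[...,0])<13)&(Q[...,2]<-5)&(Q[...,2]>-90)
print(np.percentile(Q[m][:,2],[80,90,95,98,100]),s['position'])
"
```

```text
time_s: 6.35
position: [0.556, -0.1091, -0.0063]
tool_rot: [[-0.992, -0.13, -0.002], [-0.13, 0.992, 0.001], [0.001, 0.001, -1.0]]
ft_force: [1.1, -0.4, -0.3]
grip_width: 0.0499
[-0.33639018 -0.65480291  0.61136948]
[-7.06315833 -6.10692098 -5.72489606 -5.40496476 -5.02423868] [ 0.55619416 -0.10915509 -0.00591147]
```

View pics/w5.png

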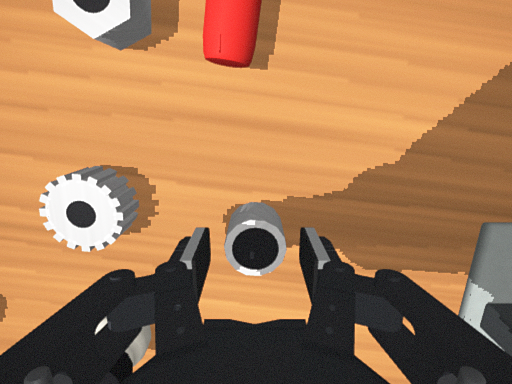

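```bash
python3 -m pendant '[50,0,0,0.1,0,0,0, 50,0,0,0.06,0,0,0, 50,0,0,0,0,0,0]' 60
python3 -c "
from h import *
w=cam('wrist'); s=observe(); R=s['tool_rot']; save(w,'w6.png'); print(s['ft_force'],s['position'])
P=cloud(w)
for v in range(224,250,4): print(v,[ (u,(P[v,u]*1000).round(0).astype(int).tolist()) for u in range(196,212,3)])
"
```

```text
time_s: 6.7
position: [0.5562, -0.1092, -0.0139]
tool_rot: [[-0.992, -0.13, -0.001], [-0.13, 0.992, 0.0], [0.001, 0.0, -1.0]]
ft_force: [0.3, 0.1, 0.0]
grip_width: 0.0499
[ 0.18476405 -0.53072984  0.7239536 ] [ 0.55635972 -0.10922193 -0.01361535]
224 [(196, [557, -145, 1]), (199, [557, -143, 1]), (202, [557, -141, 0]), (205, [556, -139, 1]), (208, [556, -138, 1]), (211, [556, -136, 1])]
228 [(196, [550, -141, 21]), (199, [550, -140, 20]), (202, [549, -138, 21]), (205, [550, -137, 20]), (208, [550, -135, 19]), (211, [559, -136, 1])]
232 [(196, [551, -141, 25]), (199, [550, -139, 26]), (202, [550, -137, 26]), (205, [550, -136, 25]), (208, [552, -135, 19]), (211, [562, -135, 0])]
236 [(196, [551, -140, 29]), (199, [550, -138, 30]), (202, [549, -136, 30]), (205, [550, -135, 28]), (208, [554, -135, 20]), (211, [565, -135, 0])]
240 [(196, [549, -138, 35]), (199, [550, -137, 35]), (202, [550, -136, 33]), (205, [553, -135, 28]), (208, [556, -134, 21]), (211, [567, -135, 0])]
244 [(196, [550, -138, 38]), (199, [550, -136, 39]), (202, [550, -135, 38]), (205, [554, -135, 30]), (208, [559, -134, 21]), (211, [569, -135, 1])]
248 [(196, [550, -137, 42]), (199, [550, -136, 41]), (202, [552, -135, 37]), (205, [556, -135, 30]), (208, [560, -134, 22]), (211, [572, -135, 0])]
```

View pics/w6.png

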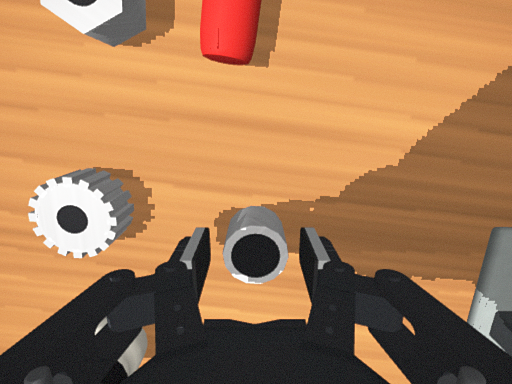

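```bash
python3 -m pendant '[50,0,0,0.1,0,0,0, 50,0,0,0.08,0,0,0, 50,0,0,0,0,0,0, 24,0,0,0,0,0,0, 24,0,0,0,0,0,0, 24,0,0,0,0,0,0, 24,0,0,0,0,0,0]' 50

```

```text
time_s: 7.45
position: [0.5566, -0.1093, -0.0222]
tool_rot: [[-0.992, -0.13, 0.0], [-0.13, 0.992, -0.0], [-0.0, -0.0, -1.0]]
ft_force: [-0.2, 0.7, 2.4]
grip_width: 0.0324
```

```bash
python3 -c "
from h import *
p=skp(.055,-.055,.0);p[2]=.26
print(p); go(p,97.5)"
```

```text
[0.70170841 0.12014947 0.26      ]
t 7.45 pos [ 0.5566 -0.1093 -0.0222] yaw 97.46 tilt [ 0.0004 -0.0002] grip 0.0324 q6 -120.5 F [-0.2  0.7  2.4]
turn wz total units -0.005  shift units dx,dy,dz: [-3.476  4.172 -5.643]
```

```bash
python3 -m pendant '[24,0,0,-0.5,0,0,0, 24,0,0,-0.9,0,0,0, 24,0,0,-0.9,0,0,0, 24,0,0,-0.9,0,0,0, 24,-0.2,0.2,-0.9,0,0,0, 24,-0.4,0.45,-0.7,0,0,0, 24,-0.5,0.6,-0.5,0,0,0, 24,-0.58,0.7,-0.34,0,0,0, 24,-0.58,0.7,0,0,0,0, 24,-0.58,0.7,0,0,0,0, 24,-0.5,0.6,0,0,0,0, 24,-0.13,0.22,0,0,0,0]'
python3 -c "
from h import *
p=skp(.055,-.055,.0);p[2]=.140
go(p,97.5)"
```

```text
time_s: 8.65
position: [0.7022, 0.1235, 0.2577]
tool_rot: [[-0.991, -0.133, -0.002], [-0.133, 0.991, 0.001], [0.002, 0.001, -1.0]]
ft_force: [-0.1, -0.2, -1.1]
grip_width: 0.0327
t 8.65 pos [0.7022 0.1235 0.2577] yaw 97.65 tilt [-0.0022  0.0006] grip 0.0327 q6 -97.2 F [-0.1 -0.2 -1.1]
turn wz total units 0.018  shift units dx,dy,dz: [ 0.019 -0.064  2.354]
```

Check skip position in the wrist image before going in.

```bash
python3 -c "
from h import *
w=cam('wrist')
f=w['frame'].copy()
for x in (-.078,.078):
  for y in (-.053,.119):
    u=proj(w,skp(x,y-.055,.07)); cv2.circle(f,tuple(int(a) for a in u),4,(255,0,0),1)
for p in (skp(-.145,-.115,.081),skp(-.189,-.115,.081)):
    u=proj(w,p); cv2.circle(f,tuple(int(a) for a in u),4,(0,255,0),1)
w['frame']=f; save(w,'w7.png',None,1.5)
"
```

```text
(no output)
```

View pics/w7.png

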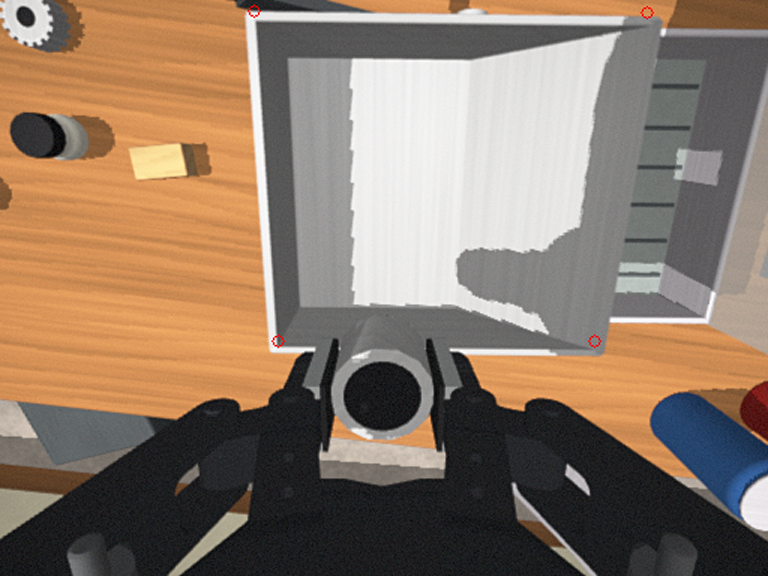

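```bash
python3 -m pendant '[24,0.02,-0.06,0.7,0,0,0, 24,0,0,0.8,0,0,0, 24,0,0,0.5,0,0,0, 24,0,0,0.3,0,0,0, 24,0,0,0,0,0,0, 42,0,0,0,0,0,0, 42,0,0,0,0,0,0, 42,0,0,-0.8,0,0,0, 42,0,0,-0.9,0,0,0, 50,0,0,-0.8,0,0,0]'
python3 -c "
from h import *
w=cam('wrist'); save(w,'w8.png')
parts(cam('top'))
go([.5525,-.205,.26],97.5)
"
```

```text
time_s: 9.7
position: [0.7008, 0.1165, 0.2737]
tool_rot: [[-0.992, -0.13, 0.004], [-0.13, 0.992, -0.0], [-0.004, -0.001, -1.0]]
ft_force: [1.0, -0.2, 0.4]
grip_width: 0.0499
[320. 136.] 81 med [ 0.7133 -0.2854  0.0281] circ 0.7139 -0.286 0.0186 hsv [ 25. 189. 205.]
[267. 152.] 124 med [ 0.6564 -0.0944  0.0273] circ 0.6565 -0.0944 0.0266 hsv [ 16. 121. 209.]
[326. 156.] 85 med [ 0.6425 -0.3054  0.0294] circ 0.6414 -0.305 0.0189 hsv [ 10.   7. 171.]
[298. 181.] 117 med [ 0.5506 -0.2041  0.0255] circ 0.5524 -0.2048 0.0226 hsv [ 10.   4. 177.]
[326. 180.] 91 med [ 0.5547 -0.3037  0.0276] circ 0.5538 -0.3038 0.018 hsv [10. 74. 52.]
[325. 207.] 125 med [ 0.4556 -0.3005  0.0251] circ 0.4578 -0.299 0.0227 hsv [ 10.   5. 179.]
[279. 219.] 208 med [ 0.4154 -0.132   0.0268] circ 0.4104 -0.1371 0.0548 hsv [  2. 206. 192.]
[295. 210.] 80 med [ 0.4469 -0.1921  0.0277] circ 0.4468 -0.1938 0.0178 hsv [ 10.    8.  171.5]
t 9.8 pos [0.7022 0.1166 0.2783] yaw 97.44 tilt [ 0.0146 -0.0004] grip 0.05 q6 -97.5 F [-0.4 -0.1  0.6]
turn wz total units -0.007  shift units dx,dy,dz: [ 3.809 -5.985  0.366]
```

View pics/w8.png

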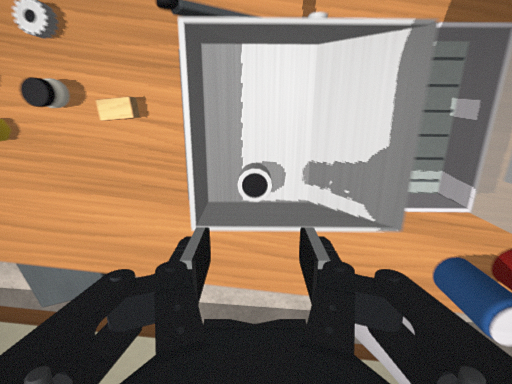

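```bash
python3 -m pendant '[58,0.4,-0.63,0,0,0,0, 58,0.52,-0.82,0,0,0,0, 58,0.52,-0.82,0,0,0,0, 58,0.52,-0.82,0,0,0,0, 58,0.52,-0.82,0.1,0,0,0, 58,0.52,-0.82,0.2,0,0,0, 58,0.5,-0.8,0.3,0,0,0, 58,0.31,-0.46,0.6,0,0,0, 58,0,0,0.9,0,0,0, 58,0,0,0.9,0,0,0, 58,0,0,0.9,0,0,0]'
python3 -c "
from h import *
w=cam('wrist');parts(w)
go([.5528,-.205,-.025],97.5)
"
```

```text
time_s: 10.9
position: [0.5507, -0.2055, 0.074]
tool_rot: [[-0.992, -0.129, 0.002], [-0.129, 0.992, -0.001], [-0.002, -0.002, -1.0]]
ft_force: [1.2, -1.0, 0.1]
grip_width: 0.0581
[370.  50.] 3721 med [ 0.4294 -0.1364  0.0244] circ 0.4306 -0.1338 0.0365 hsv [  1. 199. 250.]
[147.  60.] 3201 med [ 0.4573 -0.2983  0.022 ] circ 0.4577 -0.2989 0.0229 hsv [ 15.   1. 247.]
[288.  63.] 2023 med [ 0.4462 -0.1945  0.0262] circ 0.4464 -0.1943 0.019 hsv [ 30.   1. 248.]
[138. 184.] 1654 med [ 0.5541 -0.3038  0.0239] circ 0.555 -0.3045 0.0182 hsv [50. 17. 58.]
[255. 197.] 2075 med [ 0.5519 -0.2053  0.0222] circ 0.5528 -0.2052 0.0229 hsv [ 15.   2. 244.]
[133. 266.] 616 med [ 0.6315 -0.3068  0.0261] circ 0.6331 -0.3072 0.0137 hsv [ 30.   3. 183.]
[ 68. 275.] 308 med [ 0.65   -0.3675  0.0252] circ 0.6507 -0.3695 0.0112 hsv [ 25. 187. 223.]
[255. 288.] 1077 med [ 0.6334 -0.1947  0.0423] circ 0.6473 -0.1921 0.0191 hsv [26. 23. 99.]
[143. 342.] 342 med [ 0.7142 -0.2941  0.0265] circ 0.7155 -0.2922 0.0178 hsv [ 28. 167. 255.]
t 10.95 pos [ 0.5474 -0.2034  0.0666] yaw 97.41 tilt [-0.009   0.0053] grip 0.0579 q6 -129.4 F [-2.8  1.7 -6.9]
turn wz total units -0.011  shift units dx,dy,dz: [-0.104 -0.045  1.831]
```

```bash
python3 -m pendant '[58,-0.04,0,0.7,0,0,0, 58,0,0,0.5,0,0,0, 58,0,0,0.3,0,0,0, 58,0,0,0.2,0,0,0, 58,0,0,0,0,0,0, 58,0,0,0,0,0,0]'
python3 -c "
from h import *
go([.5528,-.205,-.025],97.5)
"
```

```text
time_s: 11.55
position: [0.5534, -0.205, -0.0091]
tool_rot: [[-0.992, -0.13, 0.002], [-0.13, 0.992, -0.001], [-0.001, -0.001, -1.0]]
ft_force: [-0.1, -0.8, -0.6]
grip_width: 0.0576
t 11.55 pos [ 0.5534 -0.205  -0.0091] yaw 97.46 tilt [ 0.0016 -0.0011] grip 0.0576 q6 -129.3 F [-0.1 -0.8 -0.6]
turn wz total units -0.005  shift units dx,dy,dz: [0.013 0.002 0.318]
```

```bash
python3 -m pendant '[58,0,0,0.2,0,0,0, 58,0,0,0.1,0,0,0, 58,0,0,0,0,0,0, 32,0,0,0,0,0,0, 32,0,0,0,0,0,0, 32,0,0,0,0,0,0, 32,0,0,0,0,0,0]' 50
python3 -c "
from h import *
p=skp(.003,-.055,.0);p[2]=.26
print(p); go(p,97.5)"
```

```text
time_s: 12.25
position: [0.553, -0.2047, -0.025]
tool_rot: [[-0.992, -0.13, 0.001], [-0.13, 0.992, -0.0], [-0.001, -0.0, -1.0]]
ft_force: [-0.4, 1.5, 3.4]
grip_width: 0.0411
[0.65015328 0.11336211 0.26      ]
t 12.25 pos [ 0.553  -0.2047 -0.025 ] yaw 97.46 tilt [ 0.0006 -0.0004] grip 0.0411 q6 -129.3 F [-0.4  1.5  3.4]
turn wz total units -0.005  shift units dx,dy,dz: [-2.756  6.053 -5.7  ]
```

```bash
python3 -m pendant '[32,0,0,-0.5,0,0,0, 32,0,0,-0.9,0,0,0, 32,0,0,-0.9,0,0,0, 32,-0.1,0.2,-0.9,0,0,0, 32,-0.2,0.4,-0.85,0,0,0, 32,-0.3,0.6,-0.7,0,0,0, 32,-0.35,0.75,-0.5,0,0,0, 32,-0.4,0.85,-0.4,0,0,0, 32,-0.4,0.9,-0.05,0,0,0, 32,-0.4,0.9,0,0,0,0, 32,-0.35,0.8,0,0,0,0, 32,-0.25,0.6,0,0,0,0]'
python3 -m pendant '[32,0,0.05,0,0,0,0, 32,0,0,0,0,0,0]'
python3 -c "
from h import *
p=skp(.003,-.055,.0);p[2]=.136
go(p,97.5)"
```

```text
time_s: 13.45
position: [0.6499, 0.1127, 0.2585]
tool_rot: [[-0.991, -0.132, -0.001], [-0.132, 0.991, 0.0], [0.001, 0.0, -1.0]]
ft_force: [0.1, -1.0, -1.2]
grip_width: 0.0413
time_s: 13.65
position: [0.6494, 0.113, 0.2585]
tool_rot: [[-0.991, -0.131, -0.001], [-0.131, 0.991, -0.0], [0.001, -0.0, -1.0]]
ft_force: [-0.9, -1.1, -1.9]
grip_width: 0.0415
t 13.65 pos [0.6494 0.113  0.2585] yaw 97.55 tilt [-0.0013 -0.0003] grip 0.0415 q6 -97.9 F [-0.9 -1.1 -1.9]
turn wz total units 0.006  shift units dx,dy,dz: [-0.017  0.005  2.45 ]
```

Next target nut (0.4465,-0.194).

```bash
python3 -m pendant '[32,-0.02,0,0.8,0,0,0, 32,0,0,0.8,0,0,0, 32,0,0,0.5,0,0,0, 32,0,0,0.35,0,0,0, 32,0,0,0,0,0,0, 50,0,0,0,0,0,0, 50,0,0,0,0,0,0, 50,0,0,-0.8,0,0,0, 50,0,0,-0.9,0,0,0, 50,0,0,-0.9,0,0,0]'
python3 -c "
from h import *
w=cam('wrist'); save(w,'w9.png')
t=cam('top'); parts(t); save(t,'t9.png',(100,100,400,230),2.6)
go([.4466,-.194,.26],97.5)
"
```

```text
time_s: 14.65
position: [0.6501, 0.1109, 0.2687]
tool_rot: [[-0.992, -0.128, -0.0], [-0.128, 0.992, -0.0], [0.0, -0.0, -1.0]]
ft_force: [0.5, 0.3, 0.9]
grip_width: 0.05
[320. 136.] 82 med [ 0.7128 -0.2847  0.0297] circ 0.7131 -0.2853 0.0185 hsv [ 25.  190.  204.5]
[267. 152.] 121 med [ 0.6552 -0.0943  0.0284] circ 0.6562 -0.0938 0.0263 hsv [ 16. 121. 209.]
[293. 156.] 49 med [ 0.6426 -0.1862  0.0427] circ 0.6459 -0.1883 0.0159 hsv [13. 60. 81.]
[326. 156.] 84 med [ 0.643  -0.308   0.0291] circ 0.6424 -0.3065 0.0177 hsv [ 10.    7.  170.5]
[326. 180.] 92 med [ 0.5566 -0.3063  0.0262] circ 0.5546 -0.3051 0.018 hsv [11. 78. 52.]
[325. 207.] 126 med [ 0.4571 -0.2985  0.0248] circ 0.4574 -0.2986 0.0225 hsv [ 10.   5. 176.]
[279. 219.] 209 med [ 0.4187 -0.1351  0.0267] circ 0.4156 -0.1367 0.0498 hsv [  2. 206. 191.]
[296. 210.] 82 med [ 0.4467 -0.1947  0.0298] circ 0.4463 -0.1933 0.0174 hsv [  9.5   9.  170. ]
t 14.75 pos [0.6521 0.111  0.2743] yaw 97.36 tilt [ 0.013  -0.0004] grip 0.0499 q6 -97.9 F [-0.9  0.7 -0.3]
turn wz total units -0.017  shift units dx,dy,dz: [ 4.872 -5.51   0.286]
```

View pics/w9.png

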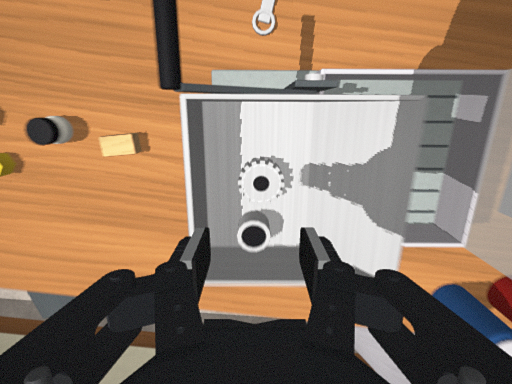

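```bash
python3 -m pendant '[47,0.4,-0.45,0,0,0,0, 47,0.62,-0.7,0,0,0,0, 47,0.62,-0.7,0,0,0,0, 47,0.62,-0.7,0,0,0,0, 47,0.62,-0.7,0,0,0,0, 47,0.62,-0.7,0.1,0,0,0, 47,0.62,-0.7,0.3,0,0,0, 47,0.5,-0.56,0.5,0,0,0, 47,0.22,-0.28,0.8,0,0,0, 47,0,0,0.9,0,0,0, 47,0,0,0.9,0,0,0, 47,0,0,0,0,0,0]'
python3 -c "
from h import *
w=cam('wrist');save(w,'w10.png');parts(w)
go([.4465,-.194,-.024],97.5)
"
```

```text
time_s: 15.95
position: [0.443, -0.1902, 0.0877]
tool_rot: [[-0.992, -0.128, -0.008], [-0.128, 0.992, 0.006], [0.007, 0.007, -1.0]]
ft_force: [0.4, 0.1, 1.2]
grip_width: 0.0471
[321. 164.] 3325 med [ 0.4135 -0.1356  0.0242] circ 0.4162 -0.1348 0.0503 hsv [  1. 202. 240.]
[132. 191.] 2032 med [ 0.4564 -0.298   0.0221] circ 0.4576 -0.299 0.023 hsv [ 30.   2. 243.]
[249. 194.] 1291 med [ 0.4455 -0.1943  0.0263] circ 0.4462 -0.1942 0.0189 hsv [ 30.   2. 243.]
[128. 268.] 141 med [ 0.5392 -0.3047  0.0144] circ 0.5461 -0.3046 0.0167 hsv [90. 27. 33.]
[130. 359.] 489 med [ 0.6441 -0.2975  0.0264] circ 0.643 -0.3039 0.0188 hsv [ 40.   3. 162.]
t 16.0 pos [ 0.4448 -0.1912  0.0908] yaw 97.38 tilt [-0.0037  0.0026] grip 0.0472 q6 -134.7 F [-0.1 -0.1  0.9]
turn wz total units -0.015  shift units dx,dy,dz: [-0.026 -0.06   2.296]
```

View pics/w10.png

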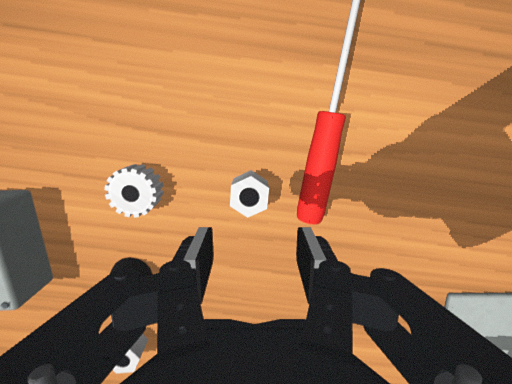

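```bash
python3 -m pendant '[47,-0.02,-0.06,0.5,0,0,0, 47,0,0,0.6,0,0,0, 47,0,0,0.5,0,0,0, 47,0,0,0.4,0,0,0, 47,0,0,0.25,0,0,0, 47,0,0,0,0,0,0, 24,0,0,0,0,0,0, 24,0,0,0,0,0,0, 24,0,0,0,0,0,0, 24,0,0,0,0,0,0]' 50
python3 -c "
from h import *
p=skp(-.052,-.055,.0);p[2]=.26
print(p); go(p,97.5)"
```

```text
time_s: 17.0
position: [0.4488, -0.195, -0.0187]
tool_rot: [[-0.992, -0.13, 0.003], [-0.13, 0.992, -0.003], [-0.003, -0.003, -1.0]]
ft_force: [-1.1, -0.1, 7.1]
grip_width: 0.0361
[0.59562381 0.10618317 0.26      ]
t 17.0 pos [ 0.4488 -0.195  -0.0187] yaw 97.47 tilt [ 0.0032 -0.0027] grip 0.0361 q6 -134.8 F [-1.1 -0.1  7.1]
turn wz total units -0.004  shift units dx,dy,dz: [-3.698  5.589 -5.574]
```

```bash
python3 -m pendant '[24,0,0,0,0,0,0, 24,0,0,0,0,0,0]' 50
python3 -c "
from h import *
w=cam('wrist');save(w,'w11.png')"
```

```text
time_s: 17.2
position: [0.4488, -0.195, -0.0187]
tool_rot: [[-0.992, -0.13, 0.003], [-0.13, 0.992, -0.003], [-0.003, -0.003, -1.0]]
ft_force: [-0.4, -0.6, 8.2]
grip_width: 0.0363
```

View pics/w11.png

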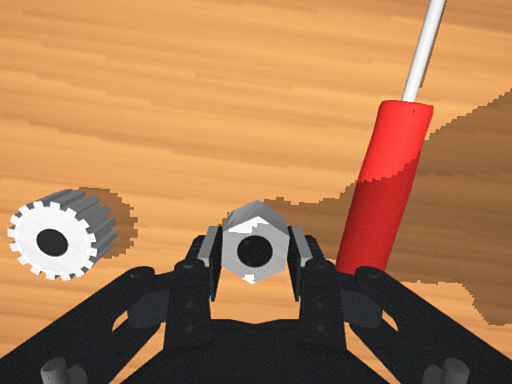

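```bash
python3 -m pendant '[24,0,0,-0.2,0,0,0, 24,0,0,-0.4,0,0,0, 24,0,0,-0.4,0,0,0, 24,0,0,0,0,0,0]' 50
python3 -c "
from h import *
w=cam('wrist');save(w,'w12.png');t=cam('scene');save(t,'s12.png',(150,180,340,320),4)"
```

```text
time_s: 17.65
position: [0.449, -0.1949, 0.0323]
tool_rot: [[-0.992, -0.13, 0.005], [-0.13, 0.992, -0.003], [-0.004, -0.004, -1.0]]
ft_force: [0.6, 0.5, -0.2]
grip_width: 0.0362
```

View pics/w12.png

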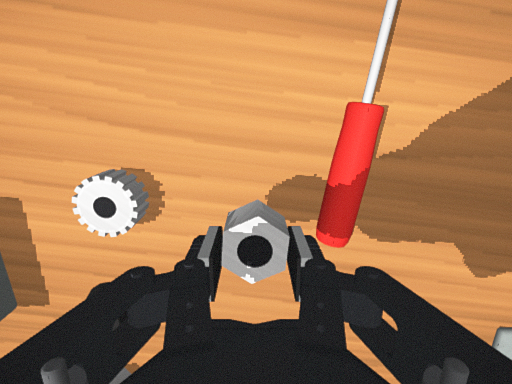

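View pics/s12.png

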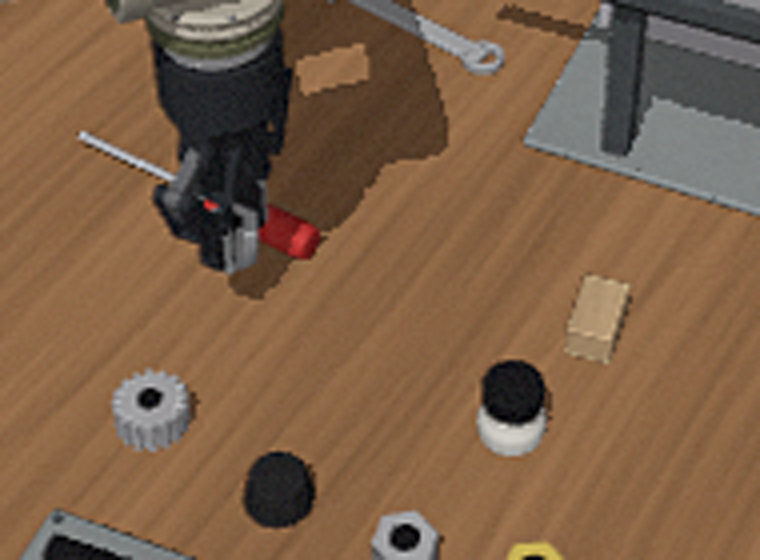

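```bash
python3 -m pendant '[24,0,0,-0.9,0,0,0, 24,0,0,-0.9,0,0,0, 24,-0.2,0.3,-0.9,0,0,0, 24,-0.3,0.5,-0.75,0,0,0, 24,-0.4,0.6,-0.6,0,0,0, 24,-0.5,0.75,-0.4,0,0,0, 24,-0.55,0.8,-0.1,0,0,0, 24,-0.55,0.8,0,0,0,0, 24,-0.5,0.8,0,0,0,0, 24,-0.4,0.6,0,0,0,0, 24,-0.25,0.4,0,0,0,0, 24,0,0,0,0,0,0]'
python3 -c "
from h import *
w=cam('wrist');save(w,'w13.png')
p=skp(-.052,-.053,.0);p[2]=.142
go(p,97.5)"
```

```text
time_s: 18.95
position: [0.5929, 0.1074, 0.2549]
tool_rot: [[-0.991, -0.133, -0.003], [-0.133, 0.991, 0.001], [0.003, 0.001, -1.0]]
ft_force: [-0.5, -0.8, -1.1]
grip_width: 0.0361
t 19.0 pos [0.5925 0.1058 0.2552] yaw 97.58 tilt [-0.0025 -0.0001] grip 0.036 q6 -98.7 F [-0.1 -0.3 -2. ]
turn wz total units 0.01  shift units dx,dy,dz: [-0.063  0.039  2.265]
```

View pics/w13.png

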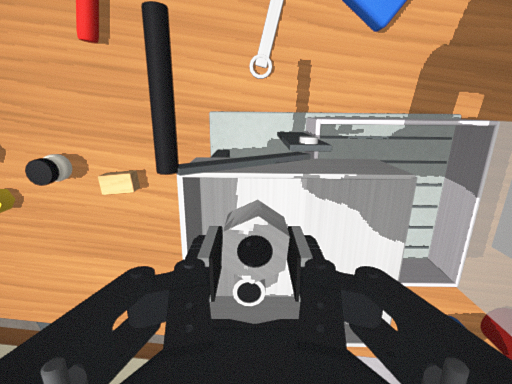

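```bash
python3 -m pendant '[24,-0.06,0.04,0.7,0,0,0, 24,0,0,0.7,0,0,0, 24,0,0,0.5,0,0,0, 24,0,0,0.35,0,0,0, 24,0,0,0,0,0,0, 48,0,0,0,0,0,0, 48,0,0,0,0,0,0, 48,0,0,-0.8,0,0,0, 48,0,0,-0.9,0,0,0, 48,0,0,-0.9,0,0,0]'
python3 -c "
from h import *
w=cam('wrist'); save(w,'w14.png')
t=cam('top'); parts(t)
go([.4577,-.299,.26],97.5)
"
```

```text
time_s: 20.0
position: [0.5949, 0.107, 0.2772]
tool_rot: [[-0.992, -0.13, 0.001], [-0.13, 0.992, -0.0], [-0.001, -0.0, -1.0]]
ft_force: [0.9, 0.0, 1.1]
grip_width: 0.0478
[320. 136.] 82 med [ 0.7137 -0.2869  0.0292] circ 0.7135 -0.2855 0.0186 hsv [ 25.  190.5 203. ]
[267. 152.] 124 med [ 0.6573 -0.0909  0.0281] circ 0.6546 -0.0944 0.0261 hsv [ 16. 121. 207.]
[326. 156.] 84 med [ 0.6416 -0.3053  0.0289] circ 0.6418 -0.3054 0.0185 hsv [ 10.    6.5 169. ]
[326. 180.] 94 med [ 0.5563 -0.3037  0.0284] circ 0.5548 -0.3048 0.0173 hsv [11.  78.5 52. ]
[325. 207.] 128 med [ 0.4571 -0.2982  0.0253] circ 0.4577 -0.2993 0.0226 hsv [ 10.   5. 175.]
[279. 219.] 208 med [ 0.4188 -0.1349  0.0266] circ 0.4156 -0.1317 0.0497 hsv [  2. 206. 190.]
t 20.1 pos [0.597  0.1071 0.2822] yaw 97.46 tilt [ 0.0141 -0.0005] grip 0.0483 q6 -98.5 F [-0.6  0.8 -0.3]
turn wz total units -0.005  shift units dx,dy,dz: [ 3.822 -7.688  0.445]
```

View pics/w14.png

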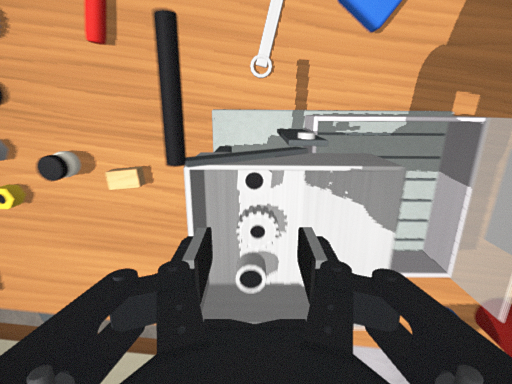

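```bash
python3 -m pendant '[58,0.3,-0.6,0,0,0,0, 58,0.43,-0.86,0,0,0,0, 58,0.43,-0.86,0,0,0,0, 58,0.43,-0.86,0,0,0,0, 58,0.43,-0.86,0,0,0,0, 58,0.43,-0.86,0,0,0,0, 58,0.43,-0.86,0.1,0,0,0, 58,0.4,-0.86,0.3,0,0,0, 58,0.36,-0.7,0.5,0,0,0, 58,0.2,-0.4,0.7,0,0,0, 58,0,0,0.9,0,0,0, 58,0,0,0.9,0,0,0]'
python3 -m pendant '[58,0,0,0.3,0,0,0, 58,0,0,0,0,0,0]'
python3 -c "
from h import *
w=cam('wrist');save(w,'w15.png');parts(w)
go([.4577,-.299,-.025],97.5)
"
```

```text
time_s: 21.3
position: [0.4546, -0.3015, 0.1036]
tool_rot: [[-0.992, -0.128, 0.002], [-0.128, 0.992, -0.002], [-0.001, -0.002, -1.0]]
ft_force: [0.2, -0.6, -0.2]
grip_width: 0.0582
time_s: 21.5
position: [0.4541, -0.2999, 0.0876]
tool_rot: [[-0.992, -0.13, -0.003], [-0.13, 0.992, 0.003], [0.002, 0.003, -1.0]]
ft_force: [1.1, 0.4, 0.4]
grip_width: 0.0576
[444. 167.] 3674 med [ 0.4138 -0.1378  0.0242] circ 0.4162 -0.1347 0.0501 hsv [  1. 206. 173.]
[255. 194.] 1855 med [ 0.4565 -0.299   0.0222] circ 0.4574 -0.2989 0.0227 hsv [ 30.   2. 243.]
[236. 284.] 1127 med [ 0.5524 -0.3055  0.0241] circ 0.5545 -0.3054 0.0181 hsv [75. 17. 55.]
[399. 376.] 378 med [ 0.6476 -0.109   0.0242] circ 0.6504 -0.1078 0.0141 hsv [ 17. 115. 130.]
t 21.55 pos [ 0.4549 -0.3006  0.0895] yaw 97.45 tilt [-0.0003  0.0001] grip 0.0579 q6 -143.3 F [ 0.1 -0.2  1.1]
turn wz total units -0.006  shift units dx,dy,dz: [-0.059  0.024  2.289]
```

View pics/w15.png

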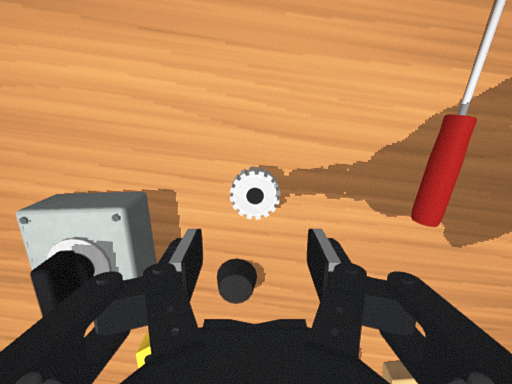

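```bash
python3 -m pendant '[58,-0.05,0.02,0.6,0,0,0, 58,0,0,0.6,0,0,0, 58,0,0,0.5,0,0,0, 58,0,0,0.4,0,0,0, 58,0,0,0.17,0,0,0, 58,0,0,0,0,0,0, 32,0,0,0,0,0,0, 32,0,0,0,0,0,0, 32,0,0,0,0,0,0, 32,0,0,0,0,0,0]' 50
python3 -c "
from h import *
p=skp(-.022,-.055+.045,.0);p[2]=.26
print(p); go(p,97.5)"
```

```text
time_s: 22.55
position: [0.4582, -0.2999, -0.0224]
tool_rot: [[-0.992, -0.13, 0.002], [-0.13, 0.992, -0.002], [-0.002, -0.003, -1.0]]
ft_force: [-0.4, 0.2, 6.3]
grip_width: 0.0411
[0.61949347 0.15471398 0.26      ]
t 22.55 pos [ 0.4582 -0.2999 -0.0224] yaw 97.47 tilt [ 0.0024 -0.0025] grip 0.0411 q6 -143.1 F [-0.4  0.2  6.3]
turn wz total units -0.004  shift units dx,dy,dz: [-4.385  8.593 -5.648]
```

```bash
python3 -m pendant '[32,0,0,-0.5,0,0,0, 32,0,0,-0.9,0,0,0, 32,0,0,-0.9,0,0,0, 32,0,0,-0.9,0,0,0, 32,-0.2,0.4,-0.85,0,0,0, 32,-0.3,0.6,-0.7,0,0,0, 32,-0.4,0.75,-0.5,0,0,0, 32,-0.43,0.85,-0.4,0,0,0, 32,-0.45,0.88,0,0,0,0, 32,-0.45,0.88,0,0,0,0, 32,-0.45,0.88,0,0,0,0, 32,-0.45,0.88,0,0,0,0]'
python3 -m pendant '[32,-0.45,0.88,0,0,0,0, 32,-0.4,0.8,0,0,0,0, 32,-0.3,0.55,0,0,0,0, 32,-0.2,0.4,0,0,0,0, 32,-0.15,0.3,0,0,0,0, 32,0,0,0,0,0,0]'
python3 -c "
from h import *
p=skp(-.022,-.055+.045,.0);p[2]=.168
go(p,97.5)"
```

```text
time_s: 23.75
position: [0.5724, 0.0253, 0.2587]
tool_rot: [[-0.992, -0.13, 0.001], [-0.13, 0.992, -0.0], [-0.001, -0.0, -1.0]]
ft_force: [1.1, -0.5, -1.2]
grip_width: 0.0413
time_s: 24.35
position: [0.6275, 0.18, 0.2578]
tool_rot: [[-0.991, -0.132, 0.0], [-0.132, 0.991, 0.0], [-0.0, 0.0, -1.0]]
ft_force: [0.5, -0.6, -2.4]
grip_width: 0.0408
t 24.35 pos [0.6275 0.18   0.2578] yaw 97.61 tilt [0.0003 0.0004] grip 0.0408 q6 -92.0 F [ 0.5 -0.6 -2.4]
turn wz total units 0.013  shift units dx,dy,dz: [ 0.225 -0.481  1.797]
```

```bash
python3 -m pendant '[32,0.22,-0.48,0,0,0,0, 32,0,0,0.5,0,0,0, 32,0,0,0.6,0,0,0, 32,0,0,0.45,0,0,0, 32,0,0,0.22,0,0,0, 32,0,0,0,0,0,0, 48,0,0,0,0,0,0, 48,0,0,0,0,0,0, 48,0,0,-0.8,0,0,0, 48,0,0,-0.9,0,0,0, 48,0,0,-0.3,0,0,0]'
python3 -c "
from h import *
w=cam('wrist'); save(w,'w16.png')
t=cam('top'); parts(t)
go([.642,-.305,.26],97.5)
"
```

```text
time_s: 25.45
position: [0.621, 0.1531, 0.2757]
tool_rot: [[-0.991, -0.13, 0.01], [-0.13, 0.992, 0.001], [-0.01, -0.001, -1.0]]
ft_force: [0.4, -0.2, 0.2]
grip_width: 0.0478
[320. 136.] 81 med [ 0.7141 -0.2847  0.0298] circ 0.7143 -0.2854 0.0172 hsv [ 25. 191. 204.]
[267. 152.] 124 med [ 0.6555 -0.0944  0.0277] circ 0.6564 -0.0944 0.0266 hsv [ 16. 121. 208.]
[326. 156.] 85 med [ 0.6416 -0.3049  0.0297] circ 0.6425 -0.3042 0.0181 hsv [ 10.   9. 170.]
[326. 180.] 94 med [ 0.5564 -0.3061  0.0267] circ 0.5552 -0.3054 0.017 hsv [11. 82. 52.]
[279. 219.] 210 med [ 0.417  -0.1349  0.0271] circ 0.4156 -0.137 0.0498 hsv [  2. 206. 189.]
t 25.55 pos [0.6208 0.153  0.2731] yaw 97.47 tilt [0.0078 0.0004] grip 0.0479 q6 -94.2 F [ 0.4  0.9 -0.8]
turn wz total units -0.004  shift units dx,dy,dz: [ 0.775 -9.138  0.263]
```

View pics/w16.png

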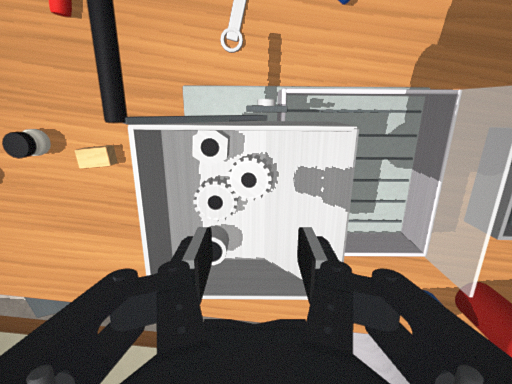

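```bash
python3 -m pendant '[50,0.05,-0.6,0,0,0,0, 50,0.08,-0.95,0,0,0,0, 50,0.08,-0.95,0,0,0,0, 50,0.08,-0.95,0,0,0,0, 50,0.08,-0.95,0,0,0,0, 50,0.08,-0.95,0,0,0,0, 50,0.08,-0.95,0,0,0,0, 50,0.08,-0.95,0,0,0,0, 50,0.08,-0.95,0.2,0,0,0, 50,0.06,-0.6,0.6,0,0,0, 50,0.03,-0.35,0.9,0,0,0, 50,0,0,0.9,0,0,0]'
python3 -m pendant '[50,0,0,0.9,0,0,0, 50,0,0,0.3,0,0,0, 50,0,0,0,0,0,0]'
python3 -c "
from h import *
w=cam('wrist');save(w,'w17.png');parts(w)
go([.6425,-.305,-.024],97.5)
"
```

```text
time_s: 26.75
position: [0.6396, -0.3084, 0.136]
tool_rot: [[-0.992, -0.127, -0.001], [-0.127, 0.992, 0.0], [0.001, 0.0, -1.0]]
ft_force: [1.2, 0.3, -0.5]
grip_width: 0.0501
time_s: 27.05
position: [0.639, -0.3048, 0.0749]
tool_rot: [[-0.992, -0.13, -0.006], [-0.13, 0.992, 0.004], [0.005, 0.005, -1.0]]
ft_force: [0.3, -0.5, -0.1]
grip_width: 0.0504
[267.  93.] 1943 med [ 0.5555 -0.3057  0.0239] circ 0.5556 -0.3055 0.0181 hsv [75. 13. 60.]
[253. 199.] 1432 med [ 0.6414 -0.3057  0.0263] circ 0.6423 -0.3054 0.019 hsv [ 30.   1. 249.]
[179. 199.] 201 med [ 0.6513 -0.368   0.0259] circ 0.6506 -0.3697 0.011 hsv [ 24. 187. 161.]
[374. 215.] 1162 med [ 0.6376 -0.2061  0.0428] circ 0.6476 -0.1938 0.019 hsv [ 25.  23. 159.]
[480. 243.] 2208 med [ 0.6569 -0.0979  0.0252] circ 0.6582 -0.0951 0.0278 hsv [ 16. 116. 187.]
[400. 233.] 42 med [ 0.647  -0.1876  0.0448] circ 0.647 -0.1868 0.0072 hsv [106.  36.  30.]
[389. 237.] 58 med [ 0.6506 -0.1949  0.0447] circ 0.6525 -0.1928 0.0087 hsv [109.   35.5  32. ]
[264. 275.] 1299 med [ 0.7127 -0.2859  0.0264] circ 0.7148 -0.2852 0.0194 hsv [ 30. 162. 255.]
t 27.1 pos [ 0.64   -0.3054  0.0777] yaw 97.46 tilt [-0.0023  0.0016] grip 0.0501 q6 -132.5 F [-0.2  0.  -0.2]
turn wz total units -0.005  shift units dx,dy,dz: [-5.000e-02  2.000e-03  2.033e+00]
```

View pics/w17.png

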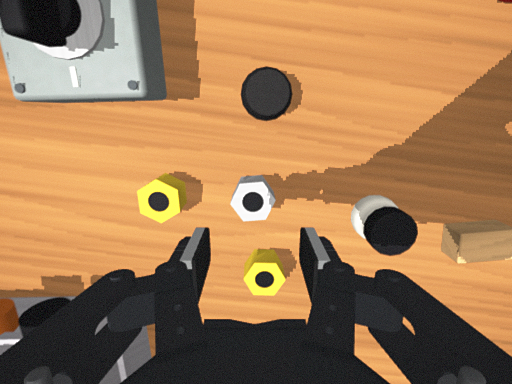

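```bash
python3 -c "
from h import *
w=cam('wrist'); P=cloud(w); hsv=cv2.cvtColor(w['frame'],cv2.COLOR_RGB2HSV)
m=(P[...,2]>.0225)&(P[...,2]<.03)&(np.hypot(P[...,0]-.6420,P[...,1]+.3055)<.024)
q=P[m][:,:2]-[.6420,-.3055]
h=cv2.convexHull(np.float32(q*1000))
for a in range(0,60,5):
    d=np.array([np.cos(np.radians(a+90)),np.sin(np.radians(a+90))]); 
    print(a+90,[round(float(np.percentile(q@r,99.5)-np.percentile(q@r,.5))*1000,1) for r in [d]])
print(cv2.minAreaRect(h))
"
```

```text
90 [34.3]
95 [34.9]
100 [35.1]
105 [35.0]
110 [34.7]
115 [34.3]
120 [33.9]
125 [33.4]
130 [32.8]
135 [32.9]
140 [33.3]
145 [33.7]
((0.27404308319091797, 0.05035400390625), (33.070892333984375, 37.18905258178711), 72.77286529541016)
```

```bash
python3 -m pendant '[50,-0.03,0,0.2,0,0,1, 50,0,0,0.2,0,0,1, 50,0,0,0.2,0,0,1, 50,0,0,0,0,0,0.09, 50,0,0,0,0,0,0]'
python3 -c "
from h import *
go([.6423,-.3055,-.022],72.8)
"
```

```text
time_s: 27.65
position: [0.6427, -0.3059, 0.0507]
tool_rot: [[-0.956, 0.294, 0.002], [0.294, 0.956, -0.001], [-0.002, -0.001, -1.0]]
ft_force: [-0.6, 0.1, 0.4]
grip_width: 0.05
t 27.65 pos [ 0.6427 -0.3059  0.0507] yaw 72.93 tilt [ 0.0019 -0.0014] grip 0.05 q6 -107.9 F [-0.6  0.1  0.4]
turn wz total units 0.016  shift units dx,dy,dz: [0.009 0.005 1.453]
```

```bash
python3 -m pendant '[50,0,0,0.5,0,0,0, 50,0,0,0.5,0,0,0, 50,0,0,0.3,0,0,0, 50,0,0,0.15,0,0,0, 50,0,0,0,0,0,0, 24,0,0,0,0,0,0, 24,0,0,0,0,0,0, 24,0,0,0,0,0,0, 24,0,0,0,0,0,0]' 50
python3 -m pendant '[24,0,0,-0.5,0,0,0, 24,0,0,-0.9,0,0,0, 24,0,0,-0.9,0,0,-1, 24,0,0,-0.9,0,0,-1, 24,0,0,-0.9,0,0,-1, 24,0,0,-0.9,0,0,-0.07, 24,0,0,-0.5,0,0,0]' 50
python3 -c "
from h import *
p=skp(.03,-.055+.045,.0);p[2]=.26
print(p); go(p,97.5)"
```

```text
time_s: 28.55
position: [0.6428, -0.3061, -0.0219]
tool_rot: [[-0.955, 0.296, 0.002], [0.296, 0.955, -0.002], [-0.003, -0.001, -1.0]]
ft_force: [0.0, 0.1, 5.9]
grip_width: 0.0365
time_s: 29.25
position: [0.6423, -0.3056, 0.2561]
tool_rot: [[-0.992, -0.128, 0.004], [-0.128, 0.992, -0.003], [-0.004, -0.003, -1.0]]
ft_force: [-0.7, -0.0, -0.9]
grip_width: 0.0364
[0.67104861 0.16150134 0.26      ]
t 29.25 pos [ 0.6423 -0.3056  0.2561] yaw 97.34 tilt [ 0.0043 -0.0029] grip 0.0364 q6 -132.3 F [-0.7 -0.  -0.9]
turn wz total units -0.02  shift units dx,dy,dz: [-1.789  9.187 -0.078]
```

```bash
python3 -m pendant '[24,-0.12,0.6,-0.1,0,0,0, 24,-0.18,0.92,0,0,0,0, 24,-0.18,0.92,0,0,0,0, 24,-0.18,0.92,0,0,0,0, 24,-0.18,0.92,0,0,0,0, 24,-0.18,0.92,0,0,0,0, 24,-0.18,0.92,0,0,0,0, 24,-0.18,0.92,0,0,0,0, 24,-0.17,0.9,0,0,0,0, 24,-0.13,0.65,0,0,0,0, 24,-0.08,0.4,0,0,0,0, 24,-0.03,0.2,0,0,0,0]'
python3 -m pendant '[24,0,0,0,0,0,0, 24,0,0,0,0,0,0]'
python3 -c "
from h import *
w=cam('wrist'); save(w,'w18.png')
p=skp(.03,-.055+.045,.0);p[2]=.168
go(p,97.5)"
```

```text
time_s: 30.45
position: [0.6723, 0.1631, 0.2562]
tool_rot: [[-0.992, -0.129, -0.001], [-0.129, 0.992, -0.0], [0.001, 0.0, -1.0]]
ft_force: [-0.1, -0.9, -2.2]
grip_width: 0.0363
time_s: 30.65
position: [0.6726, 0.1602, 0.2565]
tool_rot: [[-0.992, -0.126, -0.0], [-0.126, 0.992, -0.0], [0.0, -0.0, -1.0]]
ft_force: [-0.2, -1.2, -0.8]
grip_width: 0.0363
t 30.7 pos [0.6727 0.1599 0.2566] yaw 97.2 tilt [-0.0001 -0.0004] grip 0.0366 q6 -93.6 F [-0.4  0.6 -1.6]
turn wz total units -0.038  shift units dx,dy,dz: [0.028 0.036 1.772]
```

View pics/w18.png

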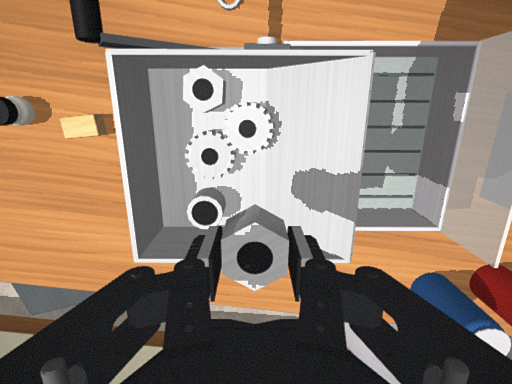

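```bash
python3 -m pendant '[24,0.03,0.03,0.5,0,0,0, 24,0,0,0.6,0,0,0, 24,0,0,0.45,0,0,0, 24,0,0,0.2,0,0,0, 24,0,0,0,0,0,0, 46,0,0,0,0,0,0, 46,0,0,0,0,0,0, 46,0,0,-0.8,0,0,0, 46,0,0,-0.9,0,0,0, 46,0,0,-0.3,0,0,0, 46,0,0,0,0,0,0]'
python3 -c "
from h import *
w=cam('wrist'); save(w,'w19.png')
t=cam('top'); parts(t)
p=skp(-.145,-.115,0);p[2]=.30
go(p,97.5)
"
```

```text
time_s: 31.8
position: [0.6717, 0.163, 0.2734]
tool_rot: [[-0.992, -0.127, 0.008], [-0.127, 0.992, 0.001], [-0.008, -0.001, -1.0]]
ft_force: [0.2, 0.3, -0.6]
grip_width: 0.0456
[320. 136.] 81 med [ 0.7134 -0.2851  0.0289] circ 0.7126 -0.285 0.019 hsv [ 25. 191. 204.]
[267. 152.] 124 med [ 0.6563 -0.0945  0.0278] circ 0.6571 -0.0945 0.0267 hsv [ 16. 121. 208.]
[294. 156.] 51 med [ 0.6413 -0.1969  0.0419] circ 0.6456 -0.1939 0.0187 hsv [13. 61. 87.]
[326. 180.] 94 med [ 0.5563 -0.3043  0.0271] circ 0.5548 -0.3046 0.0174 hsv [11. 85. 52.]
[279. 219.] 208 med [ 0.4187 -0.1348  0.026 ] circ 0.4088 -0.135 0.0567 hsv [  2.  206.  191.5]
t 31.9 pos [0.6707 0.1628 0.2687] yaw 97.3 tilt [-0.0002 -0.    ] grip 0.0455 q6 -93.5 F [ 0.3 -1.4 -1.2]
turn wz total units -0.025  shift units dx,dy,dz: [ 3.496 -2.128 -0.626]
```

View pics/w19.png

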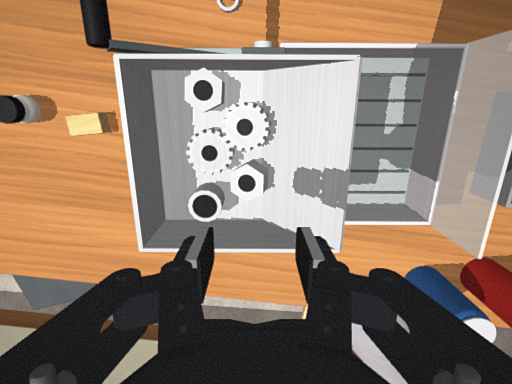

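```bash
python3 -m pendant '[44,0.6,-0.2,-0.6,0,0,0, 44,0.8,-0.4,0,0,0,0, 44,0.8,-0.5,0,0,0,0, 44,0.75,-0.5,0,0,0,0, 44,0.54,-0.53,0,0,0,0, 44,0,0,0,0,0,0, 44,0,0,0,0,0,0]' 40
python3 -c "
from h import *
w=cam('wrist'); save(w,'w20.png')
p=skp(-.145,-.115,0);p[2]=.187
go(p,97.5)
P=cloud(w); m=(P[...,2]>.222)&(P[...,2]<.25)&(P[...,0]<.56)&(P[...,0]>.46)&(w['frame'].max(2)<80)
q=P[m]
for lo in np.arange(.465,.56,.015):
    k=q[(q[:,0]>lo)&(q[:,0]<lo+.015)]
    if len(k)>10: print(lo.round(3),len(k),np.median(k,0).round(4),(k[:,1].min()+k[:,1].max())/2,k[:,2].max())
"
```

```text
time_s: 32.6
position: [0.5108, 0.0348, 0.2983]
tool_rot: [[-0.992, -0.126, -0.001], [-0.126, 0.992, 0.0], [0.001, 0.001, -1.0]]
ft_force: [0.1, -0.0, 0.8]
grip_width: 0.044
t 32.65 pos [0.5113 0.0353 0.2982] yaw 97.29 tilt [-0.0014  0.0005] grip 0.0439 q6 -106.6 F [ 0.2 -0.4 -0.2]
turn wz total units -0.027  shift units dx,dy,dz: [ 0.003 -0.014  2.224]
0.465 208 [0.4749 0.0303 0.2379] 0.029974323558863696 0.24068893038135702
0.48 297 [0.4874 0.0315 0.238 ] 0.03152414355670479 0.24052085953185554
0.495 286 [0.5024 0.0333 0.238 ] 0.03340341463430318 0.24051556607446384
0.51 284 [0.5175 0.0355 0.2379] 0.035678216030891365 0.24038793979855824
0.525 253 [0.5323 0.0374 0.238 ] 0.03721581480529089 0.24070637780453377
0.54 244 [0.5474 0.0394 0.238 ] 0.03959885050754361 0.24043511258541128
0.555 80 [0.5576 0.041  0.2383] 0.04084344570909425 0.24031812027034524
```

View pics/w20.png

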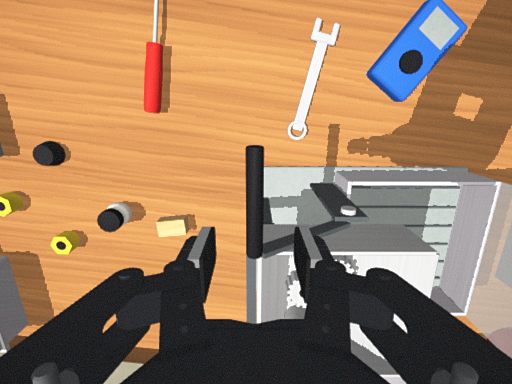

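```bash
python3 -m pendant '[40,0,-0.01,0.6,0,0,0, 40,0,0,0.7,0,0,0, 40,0,0,0.6,0,0,0, 40,0,0,0.3,0,0,0, 40,0,0,0,0,0,0, 10,0,0,0,0,0,0, 10,0,0,0,0,0,0, 10,0,0,0,0,0,0, 10,0,0,0,0,0,0]' 20
python3 -c "
from h import *
import numpy as np
r=141;a0=np.degrees(np.arctan2(81,-115)); 
go([0,0,0])
L=[]
for k in range(0,39):
    a=np.radians(a0)-k*.05; L.append((r*np.cos(a),r*np.sin(a)))
L=np.array(L)/50; d=np.diff(L,axis=0)
print([(round(y,2),round(-z,2)) for y,z in d])
w=cam('wrist'); save(w,'w21.png')
"
```

```text
time_s: 33.55
position: [0.5121, 0.0347, 0.1899]
tool_rot: [[-0.992, -0.127, 0.003], [-0.127, 0.992, 0.0], [-0.003, -0.0, -1.0]]
ft_force: [3.4, 2.6, 0.6]
grip_width: 0.0152
t 33.55 pos [0.5121 0.0347 0.1899] yaw 97.3 tilt [0.0026 0.0002] grip 0.0152 q6 -106.7 F [3.4 2.6 0.6]
turn wz total units -0.0  shift units dx,dy,dz: [10.248  0.613  3.797]
[(np.float64(0.08), np.float64(-0.11)), (np.float64(0.09), np.float64(-0.11)), (np.float64(0.09), np.float64(-0.1)), (np.float64(0.1), np.float64(-0.1)), (np.float64(0.1), np.float64(-0.09)), (np.float64(0.11), np.float64(-0.09)), (np.float64(0.11), np.float64(-0.08)), (np.float64(0.12), np.float64(-0.08)), (np.float64(0.12), np.float64(-0.07)), (np.float64(0.12), np.float64(-0.07)), (np.float64(0.13), np.float64(-0.06)), (np.float64(0.13), np.float64(-0.05)), (np.float64(0.13), np.float64(-0.05)), (np.float64(0.14), np.float64(-0.04)), (np.float64(0.14), np.float64(-0.03)), (np.float64(0.14), np.float64(-0.03)), (np.float64(0.14), np.float64(-0.02)), (np.float64(0.14), np.float64(-0.01)), (np.float64(0.14), np.float64(-0.0)), (np.float64(0.14), np.float64(0.0)), (np.float64(0.14), np.float64(0.01)), (np.float64(0.14), np.float64(0.02)), (np.float64(0.14), np.float64(0.02)), (np.float64(0.14), np.float64(0.03)), (np.float64(0.14), np.float64(0.04)), (np.float64(0.13), np.float64(0.04)), (np.float64(0.13), np.float64(0.05)), (np.float64(0.13), np.float64(0.06)), (np.float64(0.13), np.float64(0.06)), (np.float64(0.12), np.float64(0.07)), (np.float64(0.12), np.float64(0.08)), (np.float64(0.11), np.float64(0.08)), (np.float64(0.11), np.float64(0.09)), (np.float64(0.11), np.float64(0.09)), (np.float64(0.1), np.float64(0.1)), (np.float64(0.1), np.float64(0.1)), (np.float64(0.09), np.float64(0.11)), (np.float64(0.09), np.float64(0.11))]
```

View pics/w21.png

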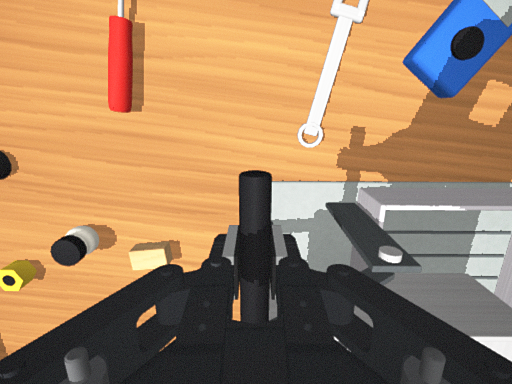

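```bash
python3 -m pendant '[10,0,0.08,-0.11,0,0,0, 10,0,0.09,-0.11,0,0,0, 10,0,0.09,-0.1,0,0,0, 10,0,0.1,-0.1,0,0,0, 10,0,0.1,-0.09,0,0,0, 10,0,0.11,-0.09,0,0,0, 10,0,0.11,-0.08,0,0,0, 10,0,0.12,-0.08,0,0,0, 10,0,0.12,-0.07,0,0,0, 10,0,0.12,-0.07,0,0,0]' 25
cat >> h.py <<'E'
def tilt():
    s=observe(); a=np.radians(TH); d=s["position"]-SK; y=-d[0]*np.sin(a)+d[1]*np.cos(a)+0.0
    z=d[2]+.044; x=d[0]*np.cos(a)+d[1]*np.sin(a)
    print("t",round(s["time_s"],2),"x,y,z mm",(1000*np.array([x,y,z])).round(1),"r",round(np.hypot(y,z)*1000,1),"theta from y",round(np.radians(144.84)-np.arccos(np.clip(y/.1407,-1,1)),3),"grip",round(s["grip_width"],4),"F",s["ft_force"].round(1))
E
python3 -c "
from h import *
tilt(); w=cam('wrist'); save(w,'w22.png')"
```

```text
time_s: 34.6
position: [0.5062, 0.0834, 0.2365]
tool_rot: [[-0.992, -0.125, 0.006], [-0.125, 0.992, -0.006], [-0.005, -0.007, -1.0]]
ft_force: [1.7, -12.4, 11.5]
grip_width: 0.0149
t 34.6 x,y,z mm [-143.6  -65.9  130.5] r 146.2 theta from y 0.47 grip 0.0149 F [  1.7 -12.4  11.5]
```

View pics/w22.png

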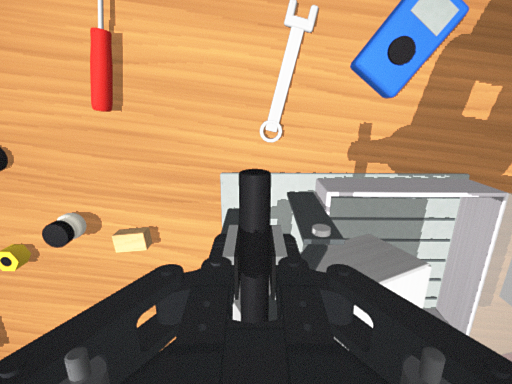

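```bash
python3 -m pendant '[10,0,0.13,-0.06,0,0,0, 10,0,0.13,-0.05,0,0,0, 10,0,0.13,-0.05,0,0,0, 10,0,0.14,-0.04,0,0,0, 10,0,0.14,-0.03,0,0,0, 10,0,0.14,-0.03,0,0,0, 10,0,0.14,-0.02,0,0,0, 10,0,0.14,-0.01,0,0,0]' 25
python3 -c "
from h import *
tilt(); w=cam('wrist'); save(w,'w23.png'); s=cam('scene'); save(s,'s23.png',(200,60,420,240),3.5)"
```

```text
time_s: 35.45
position: [0.4991, 0.1394, 0.25]
tool_rot: [[-0.992, -0.126, 0.005], [-0.126, 0.992, -0.002], [-0.005, -0.003, -1.0]]
ft_force: [7.0, -2.1, 0.3]
grip_width: 0.015
t 35.45 x,y,z mm [-143.3   -9.5  144. ] r 144.4 theta from y 0.89 grip 0.015 F [ 7.  -2.1  0.3]
```

View pics/s23.png

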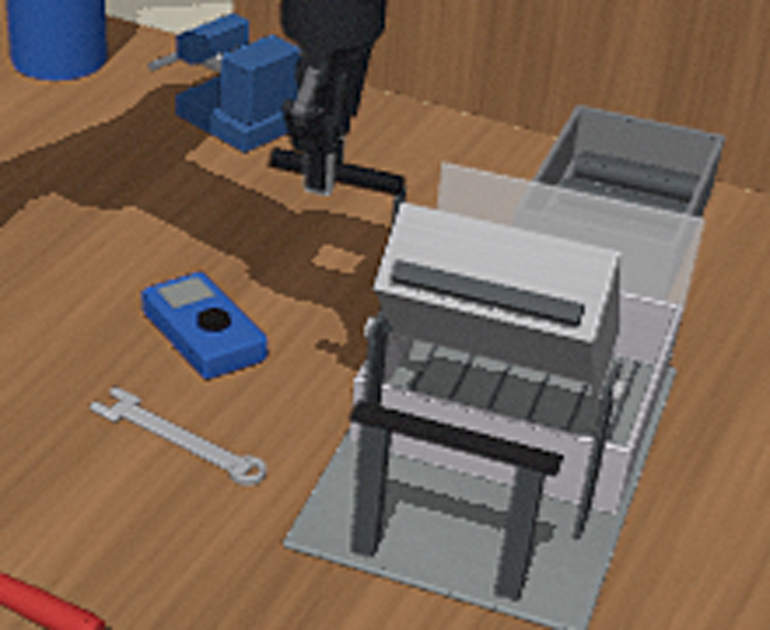

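Going well. Continue.

```bash
python3 -m pendant '[10,0,0.14,0,0,0,0, 10,0,0.14,0,0,0,0, 10,0,0.14,0.01,0,0,0, 10,0,0.14,0.02,0,0,0, 10,0,0.14,0.02,0,0,0, 10,0,0.14,0.03,0,0,0, 10,0,0.14,0.04,0,0,0, 10,0,0.13,0.04,0,0,0, 10,0,0.13,0.05,0,0,0, 10,0,0.13,0.06,0,0,0]' 25
python3 -c "
from h import *
tilt()"
python3 -m pendant '[10,0,0.13,0.06,0,0,0, 10,0,0.12,0.07,0,0,0, 10,0,0.12,0.08,0,0,0, 10,0,0.11,0.08,0,0,0, 10,0,0.11,0.09,0,0,0, 10,0,0.11,0.09,0,0,0, 10,0,0.1,0.1,0,0,0, 10,0,0.1,0.1,0,0,0, 10,0,0.07,0.08,0,0,0]' 25
python3 -c "
from h import *
tilt(); w=cam('wrist'); save(w,'w24.png'); s=cam('scene'); save(s,'s24.png',(200,60,420,240),3.5)"
```

```text
time_s: 36.55
position: [0.4899, 0.2082, 0.2354]
tool_rot: [[-0.992, -0.127, 0.002], [-0.127, 0.992, -0.001], [-0.002, -0.001, -1.0]]
ft_force: [3.1, 1.0, 6.6]
grip_width: 0.0145
t 36.55 x,y,z mm [-143.5   59.9  129.4] r 142.6 theta from y 1.397 grip 0.0145 F [3.1 1.  6.6]
time_s: 37.45
position: [0.4833, 0.2566, 0.1974]
tool_rot: [[-0.992, -0.127, 0.001], [-0.127, 0.992, -0.0], [-0.001, -0.0, -1.0]]
ft_force: [5.5, -0.6, -0.2]
grip_width: 0.0154
t 37.45 x,y,z mm [-143.8  108.8   91.4] r 142.1 theta from y 1.841 grip 0.0154 F [ 5.5 -0.6 -0.2]
```

View pics/s24.png

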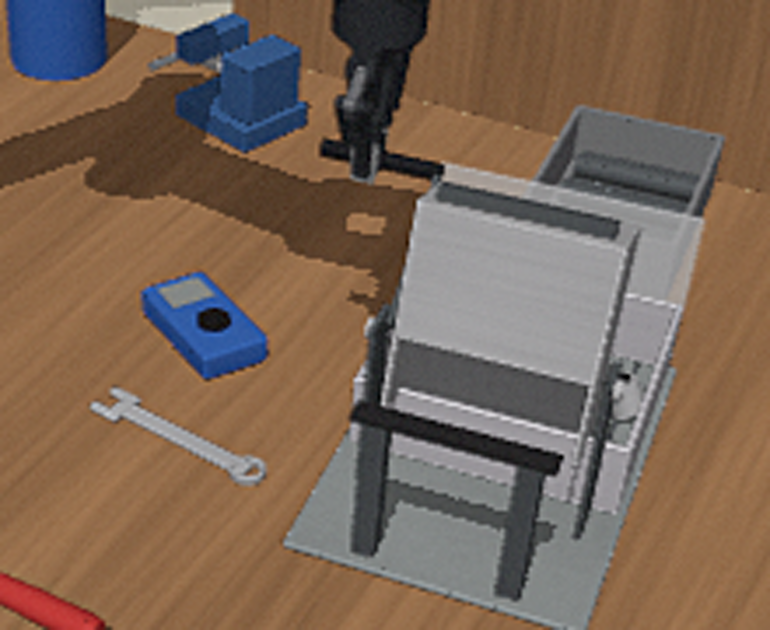

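View pics/w24.png

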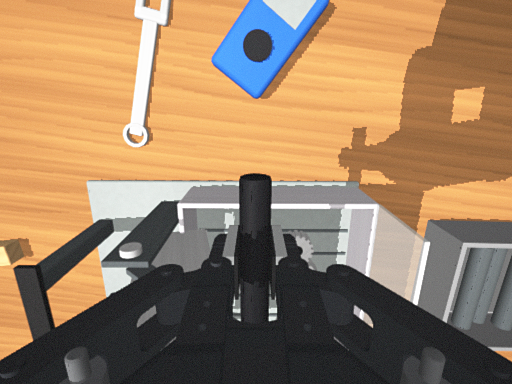

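```bash
python3 -m pendant '[10,0,0.06,0.08,0,0,0, 10,0,0.04,0.05,0,0,0, 10,0,0,0,0,0,0, 10,0,0,0,0,0,0, 10,0,0,0,0,0,0, 10,0,0,0,0,0,0]' 25
python3 -c "
from h import *
tilt(); w=cam('top'); save(w,'t25.png',(90,90,260,220),4.5); tilt()"
```

```text
time_s: 38.15
position: [0.4825, 0.2616, 0.1908]
tool_rot: [[-0.992, -0.127, 0.0], [-0.127, 0.992, 0.001], [-0.0, 0.001, -1.0]]
ft_force: [5.9, 2.4, -1.0]
grip_width: 0.015
t 38.15 x,y,z mm [-143.9  113.8   84.8] r 141.9 theta from y 1.9 grip 0.015 F [ 5.9  2.4 -1. ]
t 38.2 x,y,z mm [-143.9  113.8   84.8] r 141.9 theta from y 1.9 grip 0.0149 F [ 5.1  2.4 -2.1]
```

View pics/t25.png

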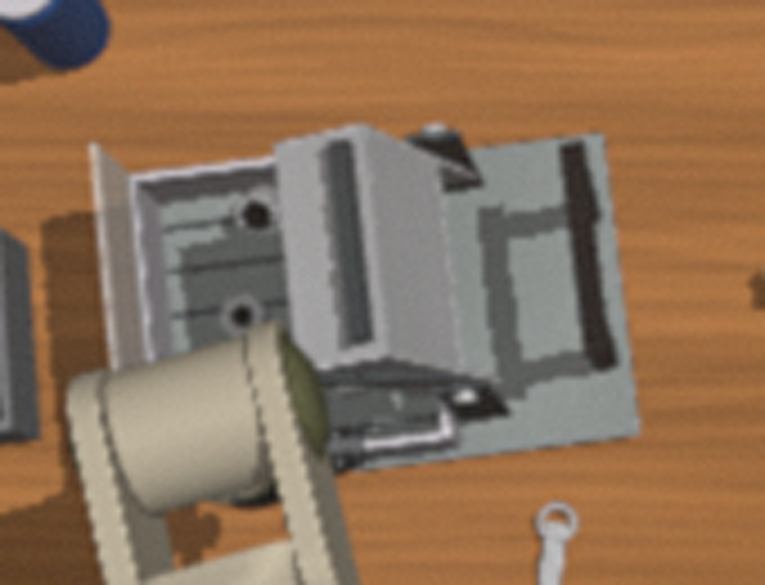

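```bash
python3 -m pendant '[10,0,-0.09,-0.11,0,0,0, 10,0,-0.09,-0.11,0,0,0, 10,0,-0.1,-0.1,0,0,0, 10,0,-0.1,-0.1,0,0,0, 10,0,-0.11,-0.09,0,0,0, 10,0,-0.11,-0.09,0,0,0, 10,0,-0.11,-0.08,0,0,0, 10,0,-0.12,-0.08,0,0,0, 10,0,-0.12,-0.07,0,0,0, 10,0,-0.13,-0.06,0,0,0]' 25
python3 -c "
from h import *
tilt()"
python3 -m pendant '[10,0,-0.13,-0.06,0,0,0, 10,0,-0.13,-0.05,0,0,0, 10,0,-0.13,-0.04,0,0,0, 10,0,-0.14,-0.04,0,0,0, 10,0,-0.14,-0.03,0,0,0, 10,0,-0.14,-0.02,0,0,0, 10,0,-0.14,-0.02,0,0,0, 10,0,-0.14,-0.01,0,0,0, 10,0,-0.14,0,0,0,0, 10,0,-0.14,0,0,0,0]' 25
python3 -c "
from h import *
tilt(); w=cam('scene'); save(w,'s26.png',(200,60,420,240),3.5)"
```

```text
time_s: 39.2
position: [0.4889, 0.2098, 0.2372]
tool_rot: [[-0.992, -0.129, 0.002], [-0.129, 0.992, 0.005], [-0.003, 0.005, -1.0]]
ft_force: [-0.5, 10.6, 12.7]
grip_width: 0.0146
t 39.2 x,y,z mm [-144.3   61.7  131.2] r 145.0 theta from y 1.411 grip 0.0146 F [-0.5 10.6 12.7]
time_s: 40.2
position: [0.4975, 0.139, 0.2486]
tool_rot: [[-0.992, -0.127, -0.002], [-0.127, 0.992, -0.0], [0.002, -0.0, -1.0]]
ft_force: [-0.7, 0.9, 2.4]
grip_width: 0.0147
t 40.2 x,y,z mm [-145.    -9.6  142.6] r 142.9 theta from y 0.889 grip 0.0147 F [-0.7  0.9  2.4]
```

View pics/s26.png

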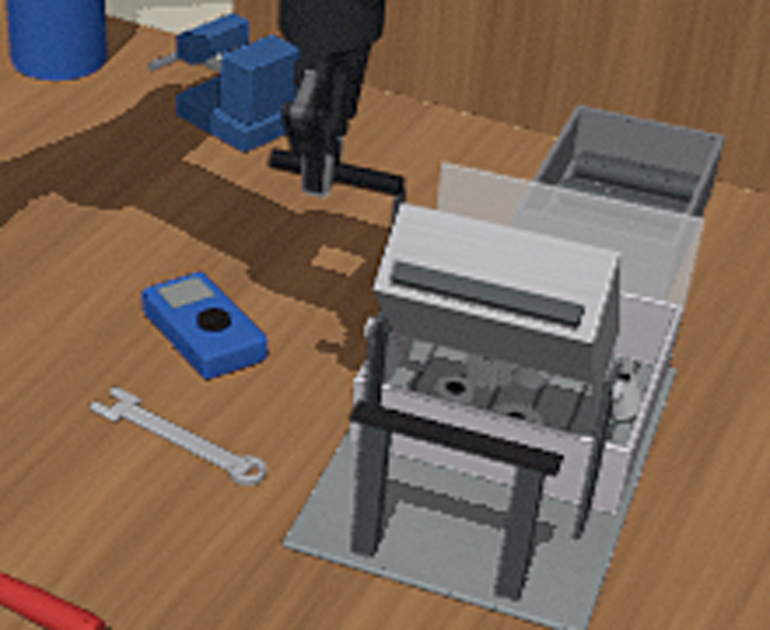

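```bash
python3 -m pendant '[10,0,-0.14,0.01,0,0,0, 10,0,-0.14,0.02,0,0,0, 10,0,-0.14,0.03,0,0,0, 10,0,-0.14,0.03,0,0,0, 10,0,-0.14,0.04,0,0,0, 10,0,-0.13,0.05,0,0,0, 10,0,-0.13,0.05,0,0,0, 10,0,-0.13,0.06,0,0,0, 10,0,-0.12,0.07,0,0,0]' 25
python3 -c "
from h import *
tilt()"
python3 -m pendant '[10,0,-0.12,0.07,0,0,0, 10,0,-0.12,0.08,0,0,0, 10,0,-0.11,0.08,0,0,0, 10,0,-0.11,0.09,0,0,0, 10,0,-0.1,0.09,0,0,0, 10,0,-0.1,0.1,0,0,0]' 25
python3 -c "
from h import *
tilt()"
```

```text
time_s: 41.15
position: [0.5054, 0.079, 0.2307]
tool_rot: [[-0.992, -0.127, -0.001], [-0.127, 0.992, -0.0], [0.001, -0.0, -1.0]]
ft_force: [-4.2, -2.2, -0.9]
grip_width: 0.0148
t 41.15 x,y,z mm [-145.   -70.1  124.7] r 143.0 theta from y 0.435 grip 0.0148 F [-4.2 -2.2 -0.9]
time_s: 41.75
position: [0.5098, 0.0466, 0.2051]
tool_rot: [[-0.992, -0.127, 0.0], [-0.127, 0.992, 0.0], [-0.0, 0.0, -1.0]]
ft_force: [-4.1, -3.0, 0.8]
grip_width: 0.015
t 41.75 x,y,z mm [-144.9 -102.9   99.1] r 142.9 theta from y 0.137 grip 0.015 F [-4.1 -3.   0.8]
```

```bash
python3 -m pendant '[10,0,-0.06,0.07,0,0,0, 10,0,-0.06,0.08,0,0,0, 10,0,-0.06,0.08,0,0,0, 10,0,-0.04,0.06,0,0,0, 10,0,-0.03,0.05,0,0,0, 10,0,0,0,0,0,0, 10,0,0,0,0,0,0]' 25
python3 -c "
from h import *
tilt()"
```

```text
time_s: 42.45
position: [0.5114, 0.0347, 0.1893]
tool_rot: [[-0.992, -0.127, 0.001], [-0.127, 0.992, -0.0], [-0.001, -0.0, -1.0]]
ft_force: [-6.2, -1.6, 5.9]
grip_width: 0.015
t 42.45 x,y,z mm [-144.8 -114.9   83.3] r 141.9 theta from y 0.001 grip 0.015 F [-6.2 -1.6  5.9]
```

```bash
python3 -m pendant '[36,0,0,0,0,0,0, 36,0,0,0,0,0,0, 36,0,0,-0.5,0,0,0, 36,0,0,-0.8,0,0,0, 36,0,0,-0.9,0,0,0, 36,0,0,-0.3,0,0,0, 36,0,0,0,0,0,0]' 25
python3 -c "
from h import *
w=cam('wrist'); save(w,'w27.png'); t=cam('top'); save(t,'t27.png',(90,90,400,230),2.5)
P=cloud(t); a=np.radians(TH)
# tray: raised things inside between hopper edge
go([.5245,-.43,.3])"
```

```text
time_s: 43.15
position: [0.5124, 0.0346, 0.3158]
tool_rot: [[-0.992, -0.127, 0.006], [-0.127, 0.992, -0.001], [-0.006, -0.001, -1.0]]
ft_force: [0.6, 0.6, -0.0]
grip_width: 0.0356
t 43.25 pos [0.5113 0.0347 0.3124] yaw 97.31 tilt [-0.001   0.0003] grip 0.0358 q6 -106.7 F [ 0.   0.3 -0.9]
turn wz total units -0.0  shift units dx,dy,dz: [ 0.92  -9.251  0.249]
```

View pics/w27.png

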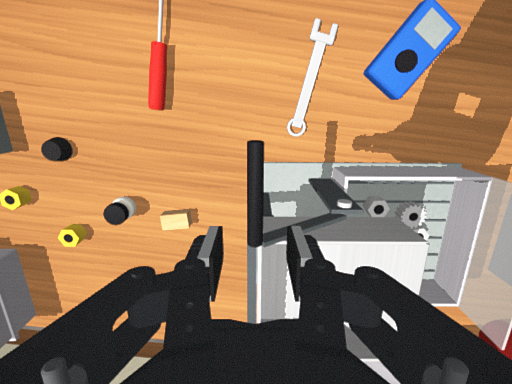

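View pics/t27.png

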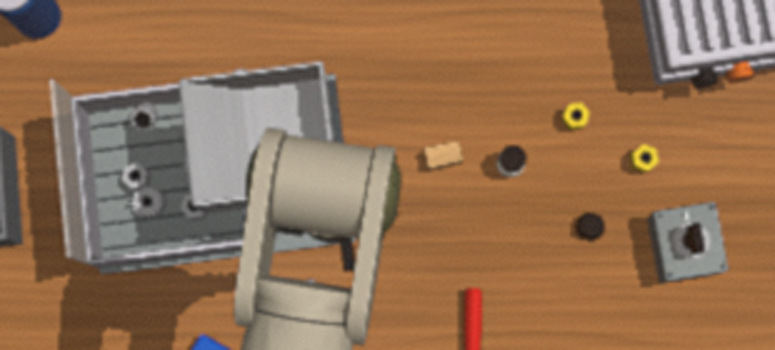

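```bash
python3 -c "
from h import *
s=cam('scene'); save(s,'s28.png',(260,80,420,240),4.8)"
```

```text
(no output)
```

View pics/s28.png

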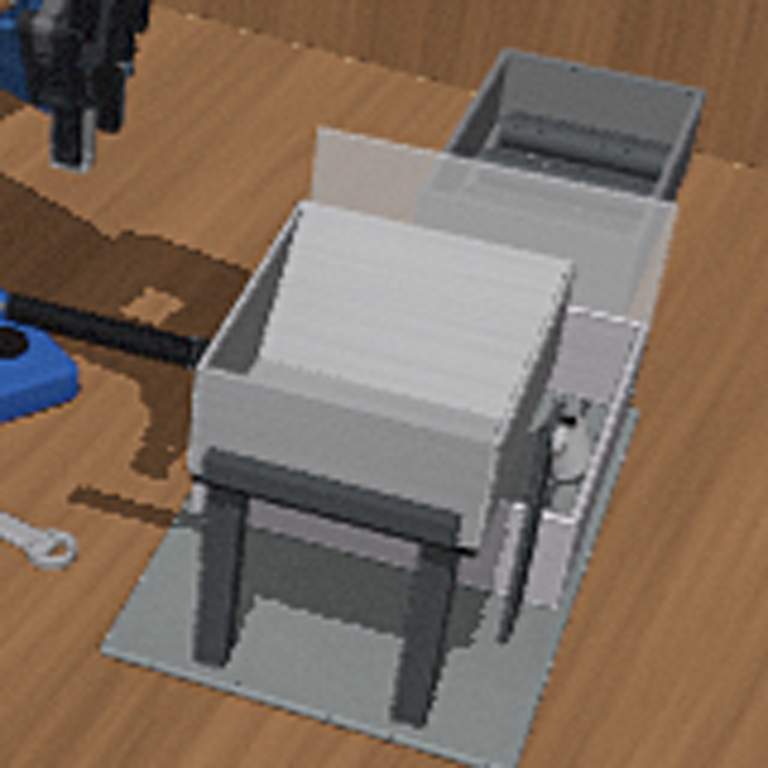

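```bash
python3 -c "
from h import *
go([.56,.27,.30],97.3)"
python3 -m pendant '[36,-0.2,0.6,0,0,0,0, 36,-0.3,0.9,0,0,0,0, 36,-0.3,0.9,0,0,0,0, 36,-0.3,0.9,0,0,0,0, 36,-0.3,0.8,0,0,0,0, 36,-0.2,0.4,0,1,0,0, 36,0,0,0,1,0,0, 36,0,0,0,1,0,0, 36,0,0,0,1,0,0, 36,0,0,0,0,0,0]' 25
python3 -c "
from h import *
w=cam('wrist'); save(w,'w29.png',None,1.5); go([.56,.27,.30],97.3)"
```

```text
t 43.3 pos [0.511  0.0347 0.312 ] yaw 97.31 tilt [-0.0024  0.0005] grip 0.036 q6 -106.7 F [0.6 0.5 0. ]
turn wz total units 0.001  shift units dx,dy,dz: [-1.569  4.544  0.239]
time_s: 44.3
position: [0.5612, 0.2704, 0.309]
tool_rot: [[-0.991, -0.116, 0.064], [-0.132, 0.837, -0.53], [0.008, -0.534, -0.845]]
ft_force: [0.6, -0.0, -1.1]
grip_width: 0.0358
t 44.35 pos [0.5617 0.2694 0.3104] yaw 97.67 tilt [ 0.0646 -0.5265] grip 0.0361 q6 -80.2 F [-0.4  1.1 -1. ]
turn wz total units 0.046  shift units dx,dy,dz: [0.031 0.015 0.207]
```

View pics/w29.png

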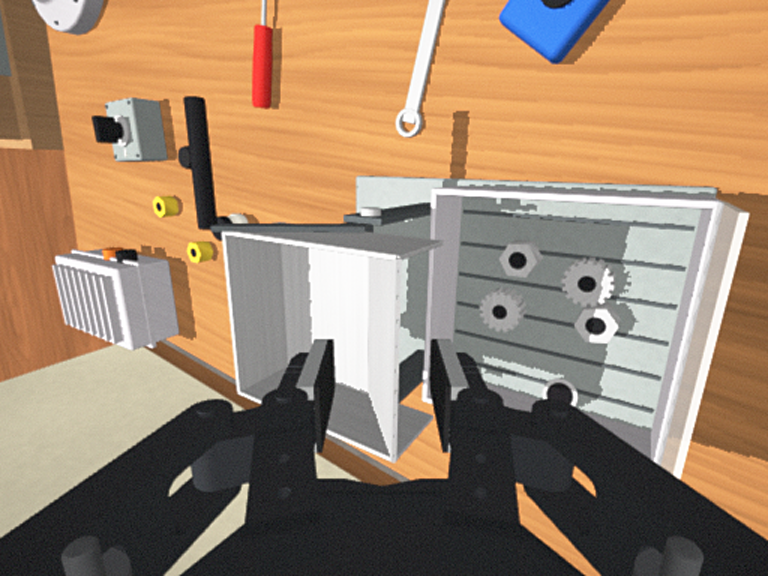

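```bash
python3 -m pendant '[36,0,0,0,-1,0,0, 36,0,0,0,-1,0,0, 36,0,0,0,-1,0,0, 36,0,0,0,-1,0,0, 36,0,0,0,0,0,0]' 25
python3 -c "
from h import *
go([.51,-.42,.28],97.5)"
```

```text
time_s: 44.85
position: [0.5631, 0.2645, 0.3148]
tool_rot: [[-0.993, -0.121, 0.002], [-0.121, 0.993, 0.005], [-0.002, 0.005, -1.0]]
ft_force: [0.2, 0.7, 0.3]
grip_width: 0.0361
t 44.85 pos [0.5631 0.2645 0.3148] yaw 96.94 tilt [0.0018 0.0049] grip 0.0361 q6 -82.7 F [0.2 0.7 0.3]
turn wz total units -0.07  shift units dx,dy,dz: [  2.839 -13.434   0.697]
```

```bash
python3 -m pendant '[36,0.1,-0.6,0,0,0,-0.07, 36,0.2,-0.95,0,0,0,0, 36,0.2,-0.95,0,0,0,0, 36,0.2,-0.95,0,0,0,0, 36,0.2,-0.95,0,0,0,0, 36,0.2,-0.95,0,0,0,0, 36,0.2,-0.95,0,0,0,0, 36,0.2,-0.95,0,0,0,0, 36,0.2,-0.95,0,0,0,0, 36,0.2,-0.95,0,0,0,0, 36,0.2,-0.95,0,0,0,0, 36,0.2,-0.95,0,0,0,0]' 25
python3 -m pendant '[36,0.2,-0.95,0.1,0,0,0, 36,0.2,-0.8,0.3,0,0,0, 36,0.1,-0.5,0.3,0,0,0, 36,0,0,0,0,0,0, 36,0,0,0,0,0,0, 36,0,0,0,0,0,0]' 25
python3 -c "
from h import *
go([.5245,-.43,.2],97.5)
w=cam('wrist'); save(w,'w30.png',None,1.5)
P=cloud(w); m=(P[...,2]>.086)&(P[...,2]<.098)&(w['frame'].max(2)<110)&(np.hypot(P[...,0]-.5245,P[...,1]+.43)<.06)
q=P[m]; print(len(q),np.median(q,0),cv2.minAreaRect(np.float32(q[:,:2]*1000)))
"
```

```text
time_s: 46.05
position: [0.5228, -0.2971, 0.3136]
tool_rot: [[-0.991, -0.136, -0.0], [-0.136, 0.991, -0.001], [0.0, -0.001, -1.0]]
ft_force: [0.8, 0.0, 0.1]
grip_width: 0.036
time_s: 46.65
position: [0.5145, -0.409, 0.2798]
tool_rot: [[-0.99, -0.138, 0.001], [-0.138, 0.99, -0.001], [-0.001, -0.001, -1.0]]
ft_force: [-1.3, -0.7, -0.0]
grip_width: 0.0362
t 46.65 pos [ 0.5145 -0.409   0.2798] yaw 97.92 tilt [ 0.0011 -0.0013] grip 0.0362 q6 -146.7 F [-1.3 -0.7 -0. ]
turn wz total units 0.053  shift units dx,dy,dz: [-0.143 -0.443  1.596]
316 [ 0.52715139 -0.43806295  0.09221646] ((527.5874633789062, -438.3100280761719), (40.24170684814453, 13.883703231811523), 9.837789535522461)
```

View pics/w30.png

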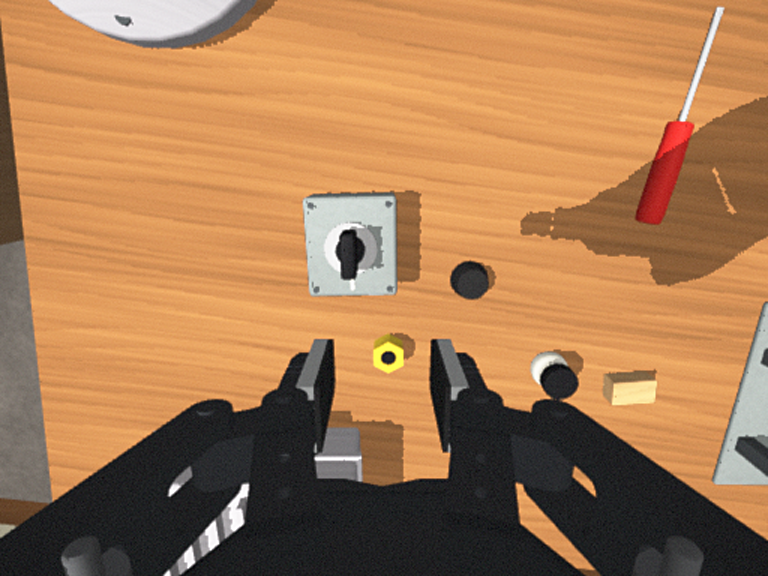

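```bash
python3 -c "
from h import *
go([.5276,-.4383,.036],99.8)"
```

```text
t 46.7 pos [ 0.5146 -0.4089  0.28  ] yaw 97.94 tilt [ 0.0013 -0.0016] grip 0.0361 q6 -146.7 F [-0.1  0.2 -0.8]
turn wz total units -0.233  shift units dx,dy,dz: [-0.157 -0.625  4.879]
```

```bash
python3 -m pendant '[40,0,0,0,0,0,-0.23, 40,-0.16,-0.62,0,0,0,0, 40,0,0,0.8,0,0,0, 40,0,0,0.9,0,0,0, 40,0,0,0.8,0,0,0, 40,0,0,0.5,0,0,0, 40,0,0,0,0,0,0, 40,0,0,0,0,0,0]' 25
python3 -c "
from h import *
go([.5276,-.4383,.036],99.8)
w=cam('wrist'); save(w,'w31.png',None,1.5)
P=cloud(w); m=(P[...,2]>.086)&(P[...,2]<.098)&(w['frame'].max(2)<110)&(np.hypot(P[...,0]-.5275,P[...,1]+.438)<.03)
q=P[m]; print(len(q),np.median(q,0),cv2.minAreaRect(np.float32(q[:,:2]*1000)))
"
```

```text
time_s: 47.5
position: [0.528, -0.439, 0.1304]
tool_rot: [[-0.986, -0.169, 0.001], [-0.169, 0.986, -0.002], [-0.001, -0.002, -1.0]]
ft_force: [-1.0, 0.7, 0.4]
grip_width: 0.0402
t 47.5 pos [ 0.528  -0.439   0.1304] yaw 99.76 tilt [ 0.0014 -0.0017] grip 0.0402 q6 -149.4 F [-1.   0.7  0.4]
turn wz total units -0.005  shift units dx,dy,dz: [0.005 0.014 1.889]
861 [ 0.52596603 -0.43877523  0.09234584] ((527.67138671875, -438.3306884765625), (40.87897491455078, 13.754109382629395), 9.511101722717285)
```

View pics/w31.png

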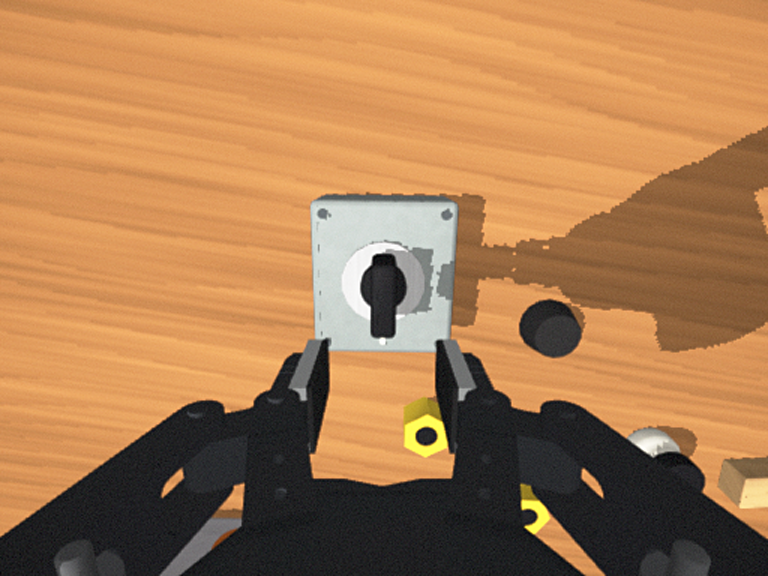

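```bash
python3 -c "
from h import *
w=cam('wrist'); P=cloud(w)
for u in (241,244,246,250,255,260,264,266,268): print(u,P[192,u].round(4),P[186,u].round(4))"
```

```text
241 [ 0.5312 -0.4514  0.065 ] [ 0.5288 -0.4523  0.0543]
244 [ 0.5306 -0.4488  0.0656] [ 0.5252 -0.4496  0.0651]
246 [ 0.5305 -0.447   0.0648] [ 0.525  -0.4479  0.0649]
250 [ 0.5214 -0.4444  0.0923] [ 0.5165 -0.4452  0.0924]
255 [ 0.5207 -0.4405  0.0925] [ 0.5159 -0.4413  0.0924]
260 [ 0.5202 -0.4366  0.0917] [ 0.5149 -0.4375  0.0935]
264 [ 0.5195 -0.4335  0.0925] [ 0.515  -0.4343  0.0911]
266 [ 0.527  -0.4295  0.0663] [ 0.5219 -0.4304  0.065 ]
268 [ 0.527  -0.4277  0.0653] [ 0.5216 -0.4287  0.065 ]
```

```bash
python3 -m pendant '[40,0.01,0.01,0.6,0,0,0, 40,0,0,0.6,0,0,0, 40,0,0,0.4,0,0,0, 40,0,0,0.13,0,0,0, 40,0,0,0,0,0,0, 8,0,0,0,0,0,0, 8,0,0,0,0,0,0, 8,0,0,0,0,0,0, 8,0,0,0,0,0,0]' 40
python3 -c "
from h import *
go([.5276,-.4383,.043],99.6)
w=cam('wrist'); save(w,'w32.png',None,1)"
```

```text
time_s: 48.5
position: [0.5271, -0.4387, 0.0442]
tool_rot: [[-0.986, -0.169, 0.002], [-0.169, 0.986, -0.001], [-0.001, -0.001, -1.0]]
ft_force: [-1.3, 3.3, 6.1]
grip_width: 0.0132
t 48.5 pos [ 0.5271 -0.4387  0.0442] yaw 99.7 tilt [ 0.0016 -0.0011] grip 0.0132 q6 -149.4 F [-1.3  3.3  6.1]
turn wz total units 0.013  shift units dx,dy,dz: [-0.012  0.006  0.023]
```

View pics/w32.png

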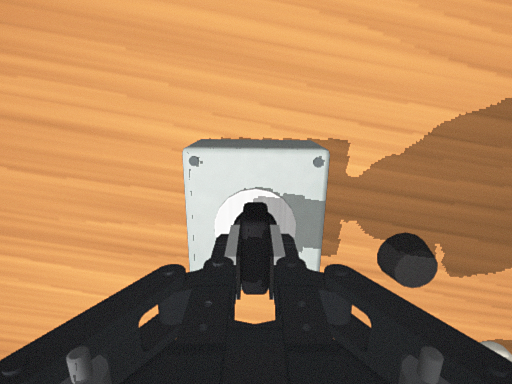

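Bar pinched at 13 mm, centred. Turn clockwise (+wz).

```bash
python3 -m pendant '[8,0,0,0,0,0,0.5, 8,0,0,0,0,0,0.75, 8,0,0,0,0,0,0.75, 8,0,0,0,0,0,0.75, 8,0,0,0,0,0,0.75, 8,0,0,0,0,0,0.75, 8,0,0,0,0,0,0.75, 8,0,0,0,0,0,0.75, 8,0,0,0,0,0,0.75, 8,0,0,0,0,0,0.75, 8,0,0,0,0,0,0.75]' 40
python3 -c "
from h import *
go([.5276,-.4383,.043],28.2); print(observe()['wrist_torque'])"
```

```text
time_s: 49.65
position: [0.5271, -0.4383, 0.0441]
tool_rot: [[-0.581, 0.814, 0.001], [0.814, 0.581, -0.0], [-0.001, 0.001, -1.0]]
ft_force: [-1.4, 4.9, 6.6]
grip_width: 0.0133
t 49.65 pos [ 0.5271 -0.4383  0.0441] yaw 35.5 tilt [ 0.0014 -0.0005] grip 0.0133 q6 -85.1 F [-1.4  4.9  6.6]
turn wz total units 0.912  shift units dx,dy,dz: [-0.005  0.008  0.023]
[0.82674309 0.26446631 0.14122305]
```

```bash
python3 -m pendant '[8,0,0,0,0,0,0.5, 8,0,0,0,0,0,0.4, 8,0,0,0,0,0,0.1, 8,0,0,0,0,0,0]' 40
python3 -c "
from h import *
go([.5276,-.4383,.043],28.2); print(observe()['wrist_torque'])
w=cam('wrist'); save(w,'w33.png'); s=cam('top'); save(s,'t33.png',(330,150,400,220),8)"
python3 -m pendant '[8,0,0,0,0,0,0.1, 8,0,0,0,0,0,0, 8,0,0,0,0,0,0, 8,0,0,0,0,0,0, 8,0,0,0,0,0,0, 8,0,0,0,0,0,0, 8,0,0,0,0,0,0, 8,0,0,0,0,0,0, 8,0,0,0,0,0,0, 8,0,0,0,0,0,0, 8,0,0,0,0,0,0, 8,0,0,0,0,0,0]' 40
python3 -c "
from h import *
go([.5276,-.4383,.043],28.2); print(observe()['wrist_torque'])"
```

```text
time_s: 50.05
position: [0.5272, -0.4382, 0.0441]
tool_rot: [[-0.465, 0.885, 0.001], [0.885, 0.465, -0.0], [-0.001, 0.001, -1.0]]
ft_force: [-1.0, 4.3, 6.6]
grip_width: 0.0132
t 50.05 pos [ 0.5272 -0.4382  0.0441] yaw 27.72 tilt [ 0.0014 -0.0005] grip 0.0132 q6 -77.4 F [-1.   4.3  6.6]
turn wz total units -0.059  shift units dx,dy,dz: [-0.005  0.007  0.023]
[0.88031717 0.26012679 0.15514525]
time_s: 51.35
position: [0.5272, -0.4382, 0.0442]
tool_rot: [[-0.453, 0.891, 0.001], [0.891, 0.453, -0.001], [-0.001, 0.001, -1.0]]
ft_force: [-0.0, 4.8, 8.0]
grip_width: 0.0132
t 51.35 pos [ 0.5272 -0.4382  0.0442] yaw 26.96 tilt [ 0.0014 -0.0005] grip 0.0132 q6 -76.6 F [-0.   4.8  8. ]
turn wz total units -0.154  shift units dx,dy,dz: [-0.005  0.007  0.023]
[0.88524814 0.291478   0.26166403]
```

View pics/w33.png

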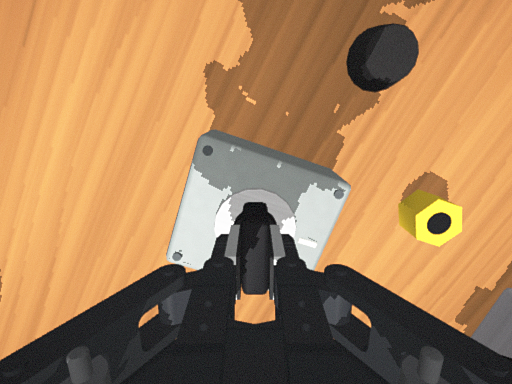

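```bash
python3 -m pendant '[64,0,0,0,0,0,0, 64,0,0,0,0,0,0, 64,0,0,0,0,0,0, 64,0,0,0,0,0,0, 64,0,0,-0.5,0,0,0, 64,0,0,-0.9,0,0,0, 64,0,0,-0.9,0,0,0, 64,0,0,-0.9,0,0,0, 64,0,0,-0.3,0,0,0, 64,0,0,0,0,0,0, 64,0,0,0,0,0,0]' 40
python3 -c "
from h import *
w=cam('wrist'); save(w,'w34.png')
P=cloud(w); m=(P[...,2]>.086)&(P[...,2]<.098)&(w['frame'].max(2)<110)&(np.hypot(P[...,0]-.5275,P[...,1]+.438)<.03)
q=P[m]; print(len(q),np.median(q,0),cv2.minAreaRect(np.float32(q[:,:2]*1000)))
t=cam('top'); save(t,'t34.png',(90,90,400,260),2.5); parts(t)
s=cam('scene'); save(s,'s34.png',None,1.5); print(observe()['ft_force'],observe()['position'])"
```

```text
time_s: 52.45
position: [0.5263, -0.4387, 0.2158]
tool_rot: [[-0.452, 0.892, -0.001], [0.892, 0.452, 0.001], [0.002, -0.0, -1.0]]
ft_force: [-0.5, 0.2, -1.6]
grip_width: 0.0641
455 [ 0.52799595 -0.43701356  0.09227126] ((528.2059326171875, -437.8563537597656), (41.32866668701172, 12.937320709228516), 9.345145225524902)
[320. 136.] 83 med [ 0.7135 -0.2854  0.0283] circ 0.7144 -0.2853 0.0179 hsv [ 25. 190. 206.]
[267. 152.] 122 med [ 0.6579 -0.0927  0.0274] circ 0.655 -0.0935 0.027 hsv [ 16. 121. 211.]
[294. 156.] 51 med [ 0.6407 -0.1899  0.0428] circ 0.6428 -0.1896 0.0168 hsv [14. 59. 84.]
[326. 180.] 94 med [ 0.5532 -0.3042  0.028 ] circ 0.5552 -0.3046 0.0176 hsv [12. 69. 52.]
[ 0.72588089  0.14938485 -0.05000312] [ 0.52621844 -0.43848138  0.21502074]
```

View pics/t34.png

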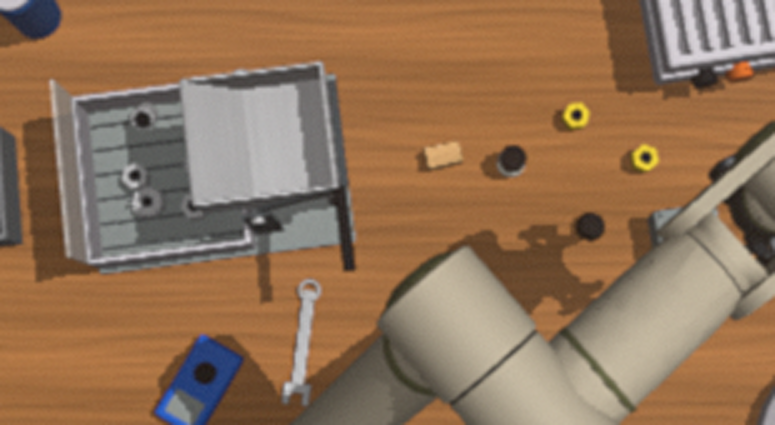

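View pics/s34.png

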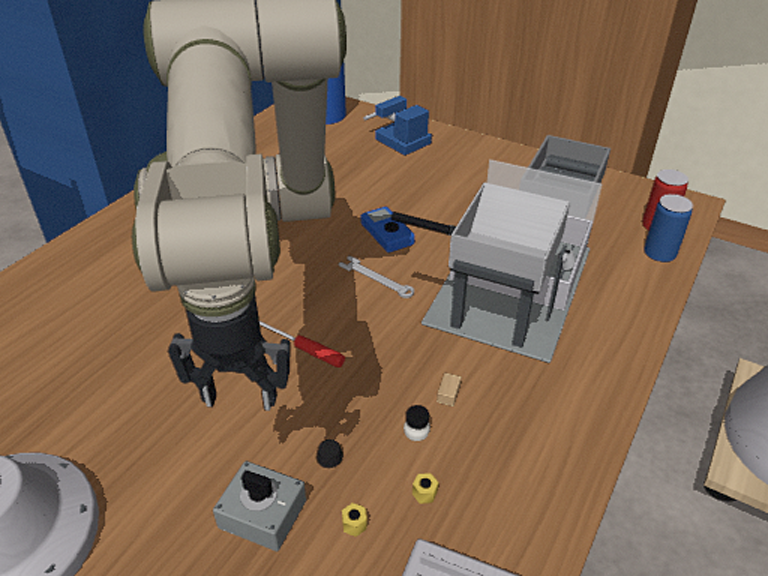

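```bash
python3 -c "
from rig import *
print(close_job())"
```

```text
the job is handed in; nothing more can be done
None
```

The job is done and handed in at about 53 s. I found five steel parts on the bench (two gears, two nuts, one sleeve) and put them all in the skip. I then tipped the skip to its 1.9 rad stop by its handle and eased it back down at about 0.5 rad/s or slower. Finally I turned the key about 73° clockwise to its stop, held it for about 1.2 s and let it go.

**Last checks**
- **Parts:** all five were in the tray and the skip was empty, seen just before I turned the key. In the final top view four are visible; the fifth is hidden under the skip's chute.
- **Skip:** upright, with the handle back where it started (tilt about 0.00 rad).
- **Key:** sprung back to within about 0.5° of its rest angle.
- **Bystanders:** the pot, rubber foot and chock measured within about 3 mm of where they began. I checked the wrench, screwdriver and meter by eye only, and they looked unmoved.
- **Robot:** touching nothing.

**What failed or disagreed**
- **First grasp:** the sleeve grasp closed above the part because the real finger tips sit about 30 mm behind the reported tool point. I measured that offset in the wrist camera and used it for the rest of the job.
- **Nut width:** both nuts read about 36 mm in the jaws, where about 31 mm was expected across the flats. They were still held and placed securely.

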